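Seat the keyed tray and tip the counted balls into it

TASK

The dispenser has counted eight grinding balls into the steel cup under its head. Turn the aluminium tray round so that its slotted end leads and slide it fully home between the guide rails of the dock, then pick up the cup, tip all eight balls into the tray, and stand the empty cup upright again on the dispenser's base below the outlet. Spill nothing and leave the jar, petri dish, timer and memory stick where they are.

Things in the scene. Friction and masses are not known exactly. Their poses are not given: they have to be found in the camera images.
- dispenser: white C-shaped counting dispenser, fixed; place and heading vary and it may trade places with the dock. Origin: underside of its base, straight below the outlet; z up, +x from the open front to the column behind. In mm: base x -50..140, y +-60, 10 thick; column x 85..140, y +-50, up to z 235; hopper on top to z 303
- head_front (a point): lower front edge of the dispenser's head, (-30, 0, 187) mm in its frame. The head spans x -30..140, y +-50, z 187..235; a steel outlet tube, 26 mm diameter, hangs at x 0 down to z 155. It covers the cup, so a hand reaches the cup only from the open front, leaning about 40 degrees from vertical, wrist toward the robot
- cup_place (a point): point on top of the dispenser's base, 10 mm above the worktop, straight below the outlet: the cup stands here at the start and at the end; axes as the dispenser
- pour_cup: loose open steel cup, 0.08 to 0.17 kg, with the 8 balls in one layer on its floor; starts within 9 mm of cup_place, lip toward the column within 0.12 rad. Origin: underside, centre of the square body; z up, +x to the lip. In mm: body x -28..26, flat parallel sides y +-28, 58 high, walls and floor 3; at +x it opens into a walled chute rising 35 degrees to the lip
- cup_grip (a point): good place to grasp the cup: between its two flat sides (56 mm apart along the cup's y), at (-8, 0, 38) mm in the cup's frame
- cup_lip (a point): middle of the lip edge, (62, 0, 29) mm in the cup's frame; the lip is 50 mm wide inside. Balls start to run over it when the cup is tipped lip down by 35 to 45 degrees; all leave by about 70
- tray: loose open aluminium tray, 0.13 to 0.2 kg, 90 x 66 mm, walls 32 high, 3 thick, floor 3. Origin: underside centre; z up, +x toward the nose end, whose wall has a 12 mm wide slot in the middle, open upward. The other end wall is 10 thick and carries the handle. Starts at the robot's right, nose toward the robot or the robot's left (yaw 2.3 to 3.2)
- tray_nose (a point): underside of the tray at the middle of the nose face, (45, 0, 0) mm in the tray's frame
- tray_handle (a point): middle of the tray's upright flat handle, (-40, 0, 50) mm in the tray's frame; the handle is 36 wide (y), 10 thick (x), top at z 64. Grip it across its thickness from above, one finger over the tray
- dock: grey tray dock, fixed. Origin: worktop level, where the tray's origin lies when home (frames then coincide); +x inward from mouth to stop. In mm: rails' inner faces y +-35, x -35..45; caps reach 6 inward, underside z 36, top z 41, so the tray is slid in along the worktop. Place and heading vary
- dock_mouth (a point): middle of the dock's mouth at worktop level, (-55, 0, 0) mm in the dock's frame; flared cheeks narrow the way from y +-45 here to +-35 at x -33 mm. Keep the hand clear of the fixed microscope right of the middle: world x beyond 0.55, y -0.25 to 0.03, 0.5 m high; its foot, 0.12 m high, reaches to x 0.47 at y -0.19 to -0.06
- dock_stop (a point): middle of the back stop's face, worktop level, (46, 0, 0) mm in the dock's frame; the nose touches it when home. A key fin, 6 mm thick, x 26..47, z 6..30, stands before it: the slot of the nose passes over it, the handle end cannot and stays 20 mm short
- ball0: white ceramic grinding ball, 16 mm diameter, 12.5 g; origin at its centre; starts in the cup
- ball1: white ceramic grinding ball, 16 mm diameter, 12.5 g; origin at its centre; starts in the cup
- ball2: white ceramic grinding ball, 16 mm diameter, 12.5 g; origin at its centre; starts in the cup
- ball3: white ceramic grinding ball, 16 mm diameter, 12.5 g; origin at its centre; starts in the cup
- ball4: white ceramic grinding ball, 16 mm diameter, 12.5 g; origin at its centre; starts in the cup
- ball5: white ceramic grinding ball, 16 mm diameter, 12.5 g; origin at its centre; starts in the cup
- ball6: white ceramic grinding ball, 16 mm diameter, 12.5 g; origin at its centre; starts in the cup
- ball7: white ceramic grinding ball, 16 mm diameter, 12.5 g; origin at its centre; starts in the cup
- stain_jar: 53 mm diameter, 100 mm high, closed jar; bystander standing between the dock and the dispenser, toward the robot; origin at underside centre
- petri: closed petri dish 56 mm diameter, 14 mm high; bystander; origin at underside centre
- timer: bench timer 68 x 62 x 19 mm; bystander; origin at underside centre
- usb_stick: memory stick 18 x 56 x 8 mm; bystander; origin at underside centre
Not all that is in view belongs to the job. Leave any green look-alike of the pour_cup alone.

How it is judged (in metres and radians):
On the way, in this order (a step that is already met when the one before it is completed fails the run):
1. the tray is fully home in the dock, slotted end first (x of tray_nose in the frame of dock between 0.039 and 0.052 m and y of tray_nose in the frame of dock between -0.005 and 0.005 m and angle between the x axis of tray and the x axis of dock, either way round below 0.07 rad and height (world z) of tray below 0.006 m and angle between tray's own z axis and vertical below 0.06 rad), for 0.2 s.
2. all eight balls are in the docked tray (all of step 1 and x of ball0 in the frame of tray between -0.045 and 0.045 m and y of ball0 in the frame of tray between -0.033 and 0.033 m and z of ball0 in the frame of tray between 0 and 0.036 m and x of ball1 in the frame of tray between -0.045 and 0.045 m and y of ball1 in the frame of tray between -0.033 and 0.033 m and z of ball1 in the frame of tray between 0 and 0.036 m and x of ball2 in the frame of tray between -0.045 and 0.045 m and y of ball2 in the frame of tray between -0.033 and 0.033 m and z of ball2 in the frame of tray between 0 and 0.036 m and x of ball3 in the frame of tray between -0.045 and 0.045 m and y of ball3 in the frame of tray between -0.033 and 0.033 m and z of ball3 in the frame of tray between 0 and 0.036 m and x of ball4 in the frame of tray between -0.045 and 0.045 m and y of ball4 in the frame of tray between -0.033 and 0.033 m and z of ball4 in the frame of tray between 0 and 0.036 m and x of ball5 in the frame of tray between -0.045 and 0.045 m and y of ball5 in the frame of tray between -0.033 and 0.033 m and z of ball5 in the frame of tray between 0 and 0.036 m and x of ball6 in the frame of tray between -0.045 and 0.045 m and y of ball6 in the frame of tray between -0.033 and 0.033 m and z of ball6 in the frame of tray between 0 and 0.036 m and x of ball7 in the frame of tray between -0.045 and 0.045 m and y of ball7 in the frame of tray between -0.033 and 0.033 m and z of ball7 in the frame of tray between 0 and 0.036 m), for 0.2 s.
At the end, for the whole second after the job is handed in: Tray flat and home in the dock, slotted nose first (nose within 7 mm of the stop, 5 mm sideways, 0.07 rad); all eight balls inside it; cup upright (0.08 rad), at rest on the dispenser's base plate, its middle within 20 mm of the point below the outlet, facing any way (all of step 2 and horizontal distance between pour_cup and cup_place below 0.02 m and z of pour_cup in the frame of dispenser between 0.004 and 0.016 m and angle between pour_cup's own z axis and vertical below 0.08 rad and linear speed of pour_cup below 0.02 m/s); the robot touches nothing.
It fails at once if the purple stain jar is moved more than 20 mm (distance of stain_jar from where it was at the start of the episode above 0.02 m).
It fails at once if the petri dish is moved more than 20 mm (distance of petri from where it was at the start of the episode above 0.02 m).
It fails at once if the bench timer is moved more than 20 mm (distance of timer from where it was at the start of the episode above 0.02 m).
It fails at once if the memory stick is moved more than 20 mm (distance of usb_stick from where it was at the start of the episode above 0.02 m).
It fails at once if a ball is spilt onto the worktop (height (world z) of any of ball0, ball1, ball2, ball3, ball4, ball5, ball6, ball7 below 0.0093 m).
It also fails if it takes over 72 s, if anything falls off the work surface, if the arm or the gripper's body presses on something with over 40 N, if the wrist force passes 120 N, or if a joint passes its speed limit or range.

ROBOT

A 6-joint arm with a two-finger parallel gripper is mounted at the origin on a cart in front of the work surface, level with it; the furniture and walls round the work are solid. World frame = base frame: x ahead of the robot, y to its left, z up, the work surface at z = 0. Lengths are in mm, angles in degrees, forces in N, time in s.
With the tool pointing down it reaches from about 300 to 850 mm from the base axis. Payload 4.2 kg.
Tool frame: the origin (TCP) lies midway between the tips of the shut fingers; the grasp point (between the pads) lies env.hold_point_z behind it (env.hold_point_z is the distance from the TCP to the grasp point, in mm); z points along the fingers, y is the line along which they close (so a half turn about z gives the same grasp; the last joint's range is limited). The gripper opens to 91 mm and grips with 3 to 60 N. Pads are 32 mm wide; open, the fingers measure 118 mm over their backs; the gripper's body (76 mm by 178 mm) begins 60 mm behind the grasp point.
Start: joints at [64.572, 18.312, 89.639, -0, 72.044, -1.146], TCP at [236.46, 524.147, 213.976] pointing down, gripper open.
Joint ranges: [-177.97, 177.97], [-48.28, 115.42], [12.27, 149.76], [-77.06, 257.06], [2.81, 150.46], [-146.56, 146.56]. Speed limits (degrees/s): [147.25, 147.25, 180, 180, 180, 180].

INTERFACE

Orientations are given as [roll, pitch, yaw] about the fixed x, y, z axes, in that order (R = Rz(yaw) Ry(pitch) Rx(roll)).
In Python, from workcell import env, viewer, spotter gives the robot as it stands.
- The arm moves only by the tool apply_moves, never from a script. Its arguments are lists of equal length, an entry for each row: "delta_pos": the shift along the world's x, y, z normalised to -1 to 1, where 1 is 120 mm, a list of three; "rot": the turn, a rotation vector about the world's x, y, z normalised to -1 to 1, where 1 is 1.5 rad, a list of three; "hand": the opening, from 0 (shut) to 1 (fully open). A call has 1 to 10 rows; each row is the pose to reach, as a shift and turn from the pose commanded when the call began; what a row does not reach only later rows make up. A row lasts 1/12 s, in which the tool goes at most 41.7 mm and 7.16 degrees, less where a joint would pass 70% of its speed; a pose out of reach is approached as far as the arm can. A call with a number of a shift or a turn outside -1 to 1 is refused whole. A call with a gripper value outside its range is refused whole. The fingers move at their own pace and stop on an object; "newtons" is the grip in N (left out, the last holds). Time passes only in rows, so rows that repeat a pose let the fingers close. It gives the time, the measured TCP pose, the force, the opening and the grip force at its end, in the units of the state.
- env.state(): the state, without advancing time (a new reading comes with each control period).
- viewer.grab_frame(name): name is "scene" or "side" or "wrist"; returns a dict with "pixels" (480x640x3 uint8, red, green, blue), "camera_matrix" (3x3 intrinsics, pixels), "R" (3x3) and "t" (3): a world point X has camera coordinates R X + t; the wrist camera has in their place "mount" (4x4, takes a point from camera to tool coordinates, whose origin is the TCP and whose axes are the flange's). Camera axes: x right, y down, z forward; pixel columns grow to the right and rows downward; lengths in mm; the calibration is good to about 2 mm. The wrist camera is an equidistant fisheye: a pixel r from the principal point sees the ray r / f radians off the axis. A picture is of the moment at which its call begins: read the wrist's pose just before it. There is no depth.
- env.job_done(): hands the job in; it is judged then, once.
Trained networks look in a picture, given as the dict that the camera call returned (one of the last four; its "shot" number tells which), for a name from the list of things; names that differ only in an ending like _2 or _b are one class to them, and where a whole thing is asked for, a point or a joint stands for the part that bears it (a point fixed in the world has none). Each returns a list of dicts, best first, with "score" (0 to 1); they miss things now and then, are a little off and sometimes report something else, mostly with a low value. They report only what shows in the picture. A call takes as long as a camera call. They do not tell look-alikes from the thing itself.
- spotter.trace(picture, query): "mask" (480x640 bool, what is visible of it) and "box" ([centre column, centre row, width, height] in pixels, round what is visible of it).
- spotter.landmark_of(picture, query): "position" ([column, row] in pixels: a listed point, or the origin of a listed thing).
The state is a dict: "time_s": time; "qpos": joint angles; "qvel": joint speeds; "effort": joint torques, N m; "ee_pos": TCP position; "ee_rot": TCP orientation; "force": force on the tool from outside, world axes, zero at the start; "torque": the same for the moment, N m; "gripper_width": finger opening in mm; "gripper_force": force on a finger pad.
Only numpy, scipy, OpenCV 4.12 (cv2) and the standard library are available. Lean on these libraries where they do the work, as an engineer would, in place of code of your own. Each camera call takes 0.05 s, during which the arm holds its last target. There are 200 camera calls.

## Working session

There is one attempt and no reset: what is moved stays moved. The work goes in short steps, Python scripts to look and compute and a tool call to move; the robot and the scene stay as the last step left them, time stands still between calls to the robot, and variables do not carry over. Pictures are saved under pics/ and viewed, at most 10 in all, crops included, and the job is handed in when it is done.

Besides the shell and the picture viewer there is one more tool, called after "Call:" in YAML: its name, and indented under it one key for each argument. apply_moves: Moves the arm, as the interface text tells. Its arguments: {"type":"object","properties":{"delta_pos":{"type":"array"},"rot":{"type":"array"},"hand":{"type":"array"},"newtons":{"type":"number"}},"required":["delta_pos","rot","hand"]}

```bash
mkdir -p pics; ls; cat > h.py <<'E'
import numpy as np, cv2
from workcell import env, viewer, spotter
from scipy.spatial.transform import Rotation as Ro
def ray(p,uv,st=None):
    K=p["camera_matrix"]
    if "mount" in p:
        x=(uv[0]-K[0][2])/K[0][0]; y=(uv[1]-K[1][2])/K[1][1]; r=np.hypot(x,y)
        d=np.array([x/r*np.sin(r),y/r*np.sin(r),np.cos(r)]) if r>0 else np.array([0,0,1.])
        M=np.array(p["mount"]); R=Ro.from_euler('xyz',st["ee_rot"],degrees=True).as_matrix()
        return R@M[:3,3]+np.array(st["ee_pos"]), R@M[:3,:3]@d
    R=np.array(p["R"]);t=np.array(p["t"])
    return -R.T@t, R.T@np.linalg.inv(K)@np.array([uv[0],uv[1],1.])
def at_z(p,uv,z,st=None):
    o,d=ray(p,uv,st); return o+d*(z-o[2])/d[2]
def tri(rs):
    A=0;b=0
    for o,d in rs:
        d=d/np.linalg.norm(d);P=np.eye(3)-np.outer(d,d);A=A+P;b=b+P@o
    return np.linalg.solve(A,b)
def save(p,n): cv2.imwrite("pics/"+n,cv2.cvtColor(p["pixels"],cv2.COLOR_RGB2BGR))
E
python3 - <<'E'
from h import *
print(env.state(), env.hold_point_z)
P={}
for n in("scene","side"):
    P[n]=viewer.grab_frame(n); save(P[n],n+"0.png")
    print(n,-P[n]["R"].T@P[n]["t"] if hasattr(P[n]["R"],'T') else '')
Z=dict(head_front=187,cup_place=10,pour_cup=10,cup_grip=48,cup_lip=39,tray=0,tray_nose=0,tray_handle=50,dock=0,dock_mouth=0,dock_stop=0,dispenser=0,stain_jar=0,petri=0,timer=0,usb_stick=0)
for q,z in Z.items():
    for n in P:
        r=spotter.landmark_of(P[n],q)[:2]
        print(q,n,[(round(a["score"],2),np.round(a["position"]).tolist(),at_z(P[n],a["position"],z).round().tolist()[:2]) for a in r])
E
```

```text
pics
{'time_s': 0.0, 'qpos': array([ 6.45726629e+01,  1.83523957e+01,  8.97059167e+01, -2.03135982e-03,
        7.20434325e+01, -1.14472151e+00]), 'qvel': array([-0.04062761,  0.03102591, -0.00223058,  0.0011101 , -0.10610566,
        0.01848016]), 'effort': array([-1.67504422e-03, -4.12466955e+01, -2.31966430e+01,  7.25043425e-02,
        4.58180916e-02, -1.50675173e-04]), 'ee_pos': array([236.24609711, 523.67839525, 213.1160301 ]), 'ee_rot': array([-1.79898237e+02, -1.01728237e-04,  1.55718012e+02]), 'force': array([-0.45901043, -0.09326511, -0.06677541]), 'torque': array([0.0130557 , 0.01162004, 0.02083119]), 'gripper_force': 0.0, 'gripper_width': 91.22048708844021} 18.8
scene [-273.08032138 -528.65321898  984.09662986]
side [ 601.36838545 1509.80780747  861.03778664]
head_front scene [(0.38, [486.0, 391.0], [337.0, -457.0])]
head_front side [(0.73, [330.0, 240.0], [564.0, 154.0])]
cup_place scene [(0.82, [318.0, 257.0], [619.0, 150.0]), (0.43, [224.0, 262.0], [434.0, 362.0])]
cup_place side [(0.83, [316.0, 292.0], [601.0, 130.0])]
pour_cup scene [(0.95, [316.0, 265.0], [588.0, 13
[... 1242 characters left out ...]
scene [(0.87, [317.0, 263.0], [604.0, 141.0]), (0.63, [347.0, 320.0], [470.0, -58.0])]
dispenser side [(0.65, [316.0, 303.0], [600.0, 169.0]), (0.23, [317.0, 295.0], [597.0, 127.0])]
stain_jar scene [(0.66, [263.0, 282.0], [447.0, 220.0])]
stain_jar side [(0.67, [371.0, 315.0], [451.0, 227.0]), (0.54, [340.0, 218.0], [512.0, -407.0])]
petri scene [(0.71, [348.0, 319.0], [474.0, -58.0])]
petri side [(0.46, [354.0, 265.0], [483.0, -48.0]), (0.4, [320.0, 282.0], [590.0, 57.0])]
timer scene [(0.53, [187.0, 234.0], [468.0, 567.0])]
timer side []
usb_stick scene [(0.5, [489.0, 392.0], [482.0, -447.0])]
usb_stick side [(0.6, [349.0, 215.0], [479.0, -432.0]), (0.47, [341.0, 216.0], [510.0, -421.0])]
```

View pics/scene0.png

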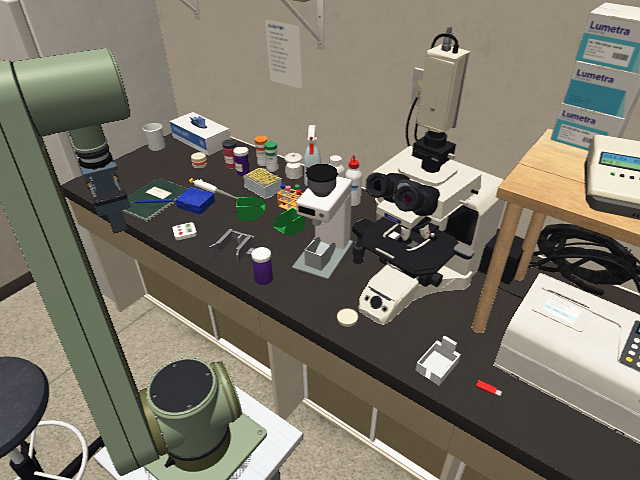

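View pics/side0.png

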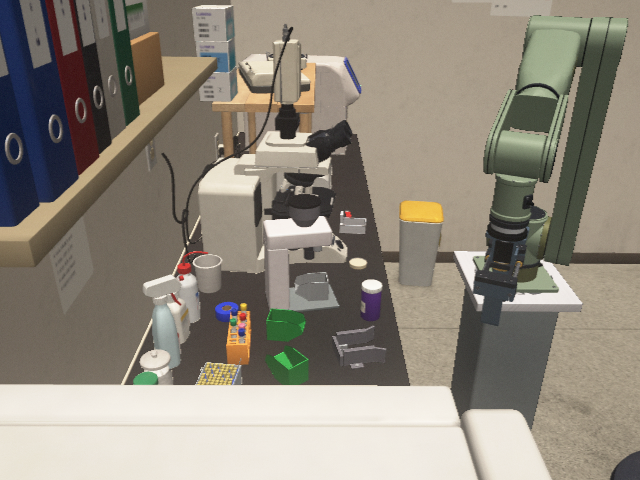

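The scene camera shows the tray at about (438,362) with its handle away from the robot, the dock at (232,249), the jar at (263,270) and the cup under the head at (318,257). The side view agrees. Two green look-alikes sit at (250,208) and (290,222). Next I look from the wrist above the dock and dispenser side.

Call:
apply_moves:
  delta_pos:
    - [0.3,-0.3,0.3]
    - [0.6,-0.6,0.5]
    - [0.9,-0.9,0.7]
    - [1,-1,0.7]
    - [1,-1,0.7]
  rot:
    - [0,0,0]
    - [0,0,0]
    - [0,0,0]
    - [0,0,0]
    - [0,0,0]
  hand: [1,1,1,1,1]

```text
time_s: 2.12
ee_pos: [359.0, 402.1, 300.2]
ee_rot: [179.8, 0.2, 155.6]
force: [0.4, 1.1, -0.3]
gripper_width: 91.3
gripper_force: 0.0
```

```bash
python3 - <<'E'
from h import *
st=env.state(); print(st["ee_pos"],st["ee_rot"],st["qpos"].round(1))
p=viewer.grab_frame("wrist"); save(p,"w1.png"); print(p["mount"],p["camera_matrix"])
Z=dict(head_front=187,cup_place=10,pour_cup=10,cup_grip=48,cup_lip=39,dock=0,dock_mouth=0,dock_stop=0,dispenser=0,stain_jar=0)
for q,z in Z.items():
    print(q,[(round(a["score"],2),np.round(a["position"]).tolist(),at_z(p,a["position"],z,st).round().tolist()[:2]) for a in spotter.landmark_of(p,q)[:3]])
E
```

```text
[358.99763865 402.08244477 300.22261745] [1.79845433e+02 1.52527657e-01 1.55620381e+02] [ 47.1  12.5  85.4  -0.1  81.9 -18.5]
[[-2.78566238e-04 -9.61736217e-01 -2.73976952e-01  7.84042216e+01]
 [ 9.99999661e-01 -5.55163559e-05 -8.21872246e-04  6.96896331e-01]
 [ 7.75214103e-04 -2.73977088e-01  9.61735907e-01 -1.70285821e+02]
 [ 0.00000000e+00  0.00000000e+00  0.00000000e+00  1.00000000e+00]] [[371.64829954   0.         325.17225355]
 [  0.         371.64829954 236.16098407]
 [  0.           0.           1.        ]]
head_front []
cup_place [(0.83, [240.0, 397.0], [599.0, 142.0])]
pour_cup [(0.56, [242.0, 399.0], [603.0, 145.0])]
cup_grip [(0.83, [230.0, 405.0], [582.0, 143.0])]
cup_lip [(0.69, [434.0, 388.0], [688.0, 436.0])]
dock []
dock_mouth []
dock_stop [(0.77, [378.0, 312.0], [545.0, 402.0])]
dispenser [(0.96, [241.0, 396.0], [603.0, 139.0])]
stain_jar [(0.81, [246.0, 306.0], [460.0, 234.0])]
```

View pics/w1.png

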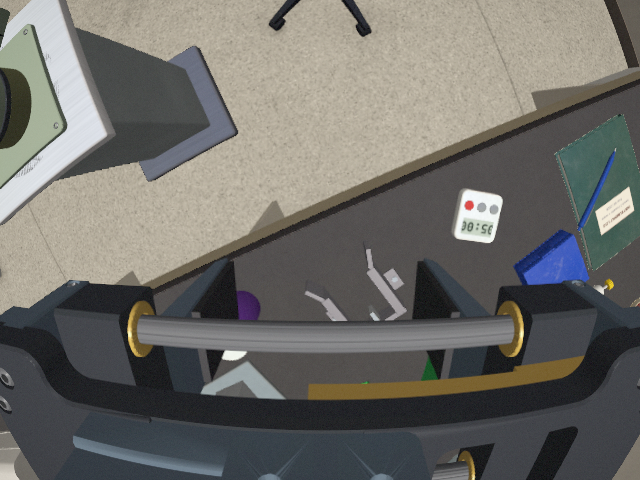

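The wrist view shows the dock in part at (360,285), the jar at (246,306) and the dispenser base corner at (245,365). I'll move so that they clear the gripper.

Call:
apply_moves:
  delta_pos:
    - [0.35,-0.3,0.1]
    - [0.7,-0.6,0.2]
    - [1,-0.8,0.2]
    - [1,-0.8,0.2]
  rot:
    - [0,0,0]
    - [0,0,0]
    - [0,0,0]
    - [0,0,0]
  hand: [1,1,1,1]

```text
time_s: 3.0
ee_pos: [478.3, 306.9, 322.6]
ee_rot: [180.0, 0.1, 155.7]
force: [0.2, 0.4, -0.2]
gripper_width: 91.4
gripper_force: 0.0
```

```bash
python3 - <<'E'
from h import *
st=env.state(); print(st["ee_pos"],st["ee_rot"],st["qpos"].round(1))
p=viewer.grab_frame("wrist"); save(p,"w2.png")
Z=dict(dock=0,dock_mouth=0,dock_stop=0,stain_jar=0)
for q,z in Z.items():
    print(q,[(round(a["score"],2),np.round(a["position"]).tolist(),at_z(p,a["position"],z,st).round().tolist()[:2]) for a in spotter.landmark_of(p,q)[:3]])
import pickle; pickle.dump((p,st),open("w2.pkl","wb"))
E
```

```text
[478.27001247 306.88884511 322.55147128] [1.79962294e+02 9.03109982e-02 1.55728571e+02] [ 31.6  15.   78.9  -0.1  86.  -34.2]
dock []
dock_mouth []
dock_stop [(0.74, [410.0, 203.0], [540.0, 407.0])]
stain_jar [(0.66, [267.0, 200.0], [457.0, 230.0])]
```

View pics/w2.png

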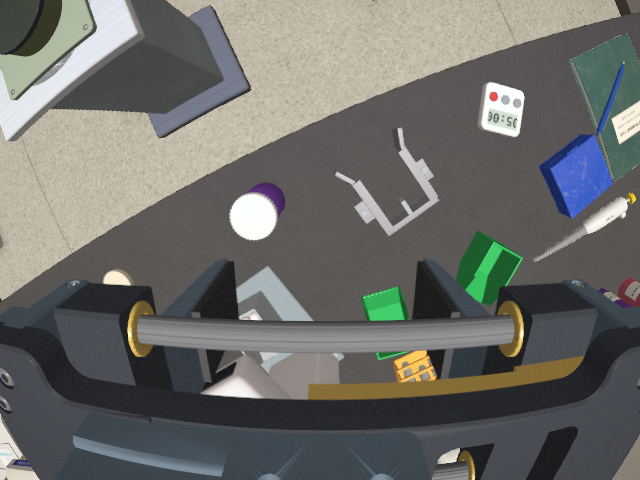

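Now the dock is clear in the picture, with the rails at (415,175) and (372,207), the back at (412,215) and the fin at (405,207). I'll rectify it to a top view.

```bash
cat >> h.py <<'E'
def bird(p,st,x0,y0,w,h,z,s):
    # top view: columns = -y (left is +y), rows = -x (up is +x); x0,y0 = min corner
    M=np.array(p["mount"]);R=Ro.from_euler('xyz',st["ee_rot"],degrees=True).as_matrix()
    X,Y=np.meshgrid(np.arange(w*s),np.arange(h*s))
    W=np.stack([x0+h-Y/s, y0+w-X/s, np.full(X.shape,float(z))],-1)
    c=((W-np.array(st["ee_pos"]))@R-M[:3,3])@M[:3,:3]
    rr=np.hypot(c[...,0],c[...,1]);a=np.arctan2(rr,c[...,2])/rr;K=p["camera_matrix"]
    return cv2.remap(p["pixels"],(K[0][2]+K[0][0]*c[...,0]*a).astype(np.float32),(K[1][2]+K[1][1]*c[...,1]*a).astype(np.float32),cv2.INTER_LINEAR)
def grid(im,x0,y0,w,h,s,step=20):
    for x in range(int(np.ceil(x0/step)*step),int(x0+h)+1,step):
        r=int((x0+h-x)*s); cv2.line(im,(0,r),(im.shape[1],r),(255,255,0) if x%100==0 else (90,90,0),1); cv2.putText(im,str(x),(0,r),0,.4,(255,255,0))
    for y in range(int(np.ceil(y0/step)*step),int(y0+w)+1,step):
        c=int((y0+w-y)*s); cv2.line(im,(c,0),(c,im.shape[0]),(0,255,255) if y%100==0 else (0,90,90),1); cv2.putText(im,str(y),(c,10),0,.4,(0,255,255))
    return im
E
python3 - <<'E'
from h import *; import pickle
p,st=pickle.load(open("w2.pkl","rb"))
a=grid(bird(p,st,420,330,160,170,41,3),420,330,160,170,3)
b=grid(bird(p,st,500,80,150,170,10,2),500,80,150,170,2)
c=np.zeros((510,800,3),np.uint8); c[:,:480]=a; c[:340,490:790]=b
cv2.imwrite("pics/b2.png",c[:,:,::-1])
E
```

```text
(no output)
```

View pics/b2.png

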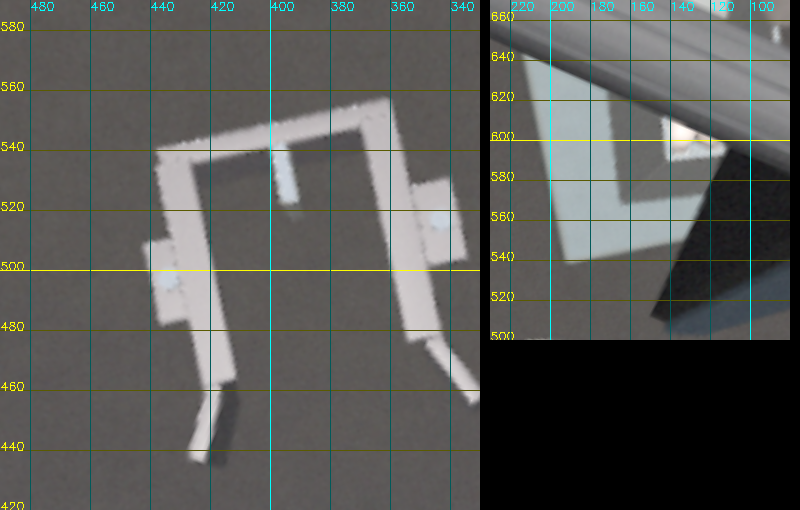

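The top view gives the dock at about (502,390) with heading 12.7°, and the dispenser at about (600,141) with heading 12°. Both agree with the networks. Now over to the tray.

Call:
apply_moves:
  delta_pos:
    - [-0.2,-0.25,0]
    - [-0.4,-0.5,0]
    - [-0.6,-0.75,0]
    - [-0.7,-1,0]
  rot:
    - [0,0,-0.04]
    - [0,0,-0.08]
    - [0,0,-0.12]
    - [0,0,-0.16]
  hand: [1,1,1,1]

```text
time_s: 3.58
ee_pos: [388.7, 188.1, 321.8]
ee_rot: [-179.9, -0.1, 142.0]
force: [0.7, -0.7, 0.2]
gripper_width: 90.9
gripper_force: 0.0
```

Call:
apply_moves:
  delta_pos:
    - [0,-0.33,0]
    - [0,-0.67,0]
    - [0,-1,0]
  rot:
    - [0,0,-0.05]
    - [0,0,-0.1]
    - [0,0,-0.16]
  hand: [1,1,1]

```text
time_s: 3.83
ee_pos: [390.9, 68.0, 322.2]
ee_rot: [179.9, 0.0, 128.2]
force: [1.1, 0.4, -0.8]
gripper_width: 91.2
gripper_force: 0.0
```

Call:
apply_moves:
  delta_pos:
    - [0,-0.33,0]
    - [0,-0.67,0]
    - [0,-1,0]
  rot:
    - [0,0,-0.05]
    - [0,0,-0.1]
    - [0,0,-0.16]
  hand: [1,1,1]

```text
time_s: 4.08
ee_pos: [391.5, -52.2, 322.2]
ee_rot: [179.9, 0.0, 114.4]
force: [1.1, -0.0, -0.8]
gripper_width: 91.2
gripper_force: 0.0
```

Call:
apply_moves:
  delta_pos:
    - [0,-0.33,0]
    - [0,-0.67,0]
    - [0,-1,0]
  rot:
    - [0,0,-0.05]
    - [0,0,-0.1]
    - [0,0,-0.16]
  hand: [1,1,1]

```text
time_s: 4.33
ee_pos: [392.0, -172.2, 322.2]
ee_rot: [179.9, -0.0, 100.6]
force: [1.9, 0.6, 0.2]
gripper_width: 91.0
gripper_force: 0.0
```

Call:
apply_moves:
  delta_pos:
    - [0,-0.33,0]
    - [0,-0.67,0]
    - [0,-1,0]
  rot:
    - [0,0,-0.05]
    - [0,0,-0.1]
    - [0,0,-0.16]
  hand: [1,1,1]

```text
time_s: 4.58
ee_pos: [392.5, -292.3, 322.1]
ee_rot: [180.0, -0.0, 86.9]
force: [0.5, -0.0, -0.2]
gripper_width: 91.1
gripper_force: 0.0
```

Call:
apply_moves:
  delta_pos:
    - [0.1,-0.33,0]
    - [0.2,-0.67,0]
    - [0.3,-0.8,0]
    - [0.3,-0.8,0]
  rot:
    - [0,0,-0.05]
    - [0,0,-0.1]
    - [0,0,-0.16]
    - [0,0,-0.16]
  hand: [1,1,1,1]

```text
time_s: 4.92
ee_pos: [430.7, -389.9, 320.2]
ee_rot: [-180.0, -0.0, 73.1]
force: [-0.6, -0.4, -0.3]
gripper_width: 91.1
gripper_force: 0.0
```

```bash
python3 - <<'E'
from h import *
st=env.state(); print(st["ee_pos"],st["ee_rot"],st["qpos"].round(1))
p=viewer.grab_frame("wrist"); save(p,"w3.png")
for q,z in dict(tray=0,tray_nose=0,tray_handle=50,usb_stick=0).items():
    print(q,[(round(a["score"],2),np.round(a["position"]).tolist(),at_z(p,a["position"],z,st).round().tolist()[:2]) for a in spotter.landmark_of(p,q)[:3]])
a=grid(bird(p,st,400,-400,160,180,32,3),400,-400,160,180,3)
b=grid(bird(p,st,440,-370,105,150,64,3),440,-370,105,150,3)
c=np.zeros((540,800,3),np.uint8); c[:,:480]=a; c[:450,485:800]=b
cv2.imwrite("pics/b3.png",c[:,:,::-1])
E
```

```text
[ 430.6663236  -389.89569966  320.16831408] [-1.79985729e+02 -1.77412136e-02  7.30501478e+01] [-43.3  16.3  77.4   0.   86.3 -26.3]
tray [(0.68, [342.0, 129.0], [475.0, -316.0])]
tray_nose [(0.73, [308.0, 138.0], [429.0, -315.0])]
tray_handle [(0.67, [375.0, 121.0], [513.0, -318.0])]
usb_stick [(0.82, [380.0, 214.0], [493.0, -440.0])]
```

View pics/b3.png

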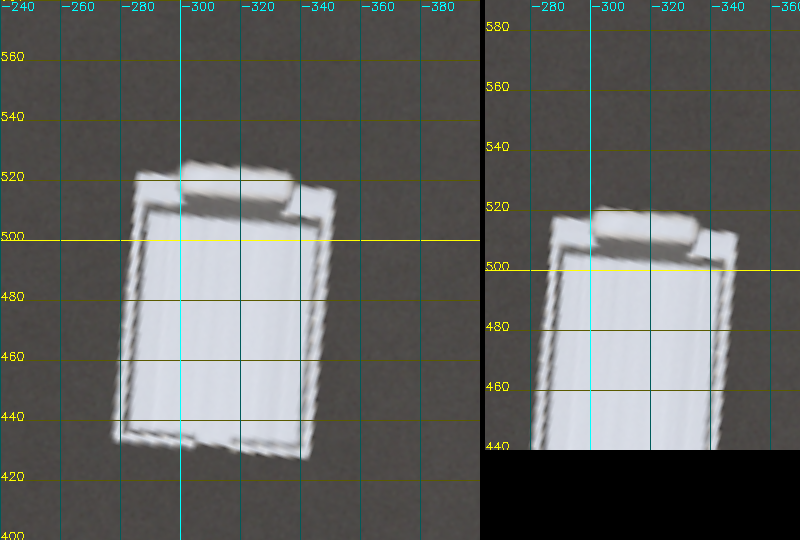

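The top view shows the tray centre at (474,-315) with yaw 175° and the handle centre at (514,-318). I'll check how far the wooden stand's leg is from there.

```bash
python3 - <<'E'
from h import *
p=viewer.grab_frame("scene")
for uv in[(474,331),(482,334),(490,300)]: print(uv,at_z(p,uv,0).round())
st=env.state();p=viewer.grab_frame("wrist")
c=grid(bird(p,st,430,-480,300,240,0,2.5),430,-480,300,240,2.5)
cv2.imwrite("pics/b4.png",c[:,:,::-1])
E
```

```text
(474, 331) [ 633. -346.    0.]
(482, 334) [ 636. -367.    0.]
(490, 300) [ 765. -337.    0.]
```

View pics/b4.png

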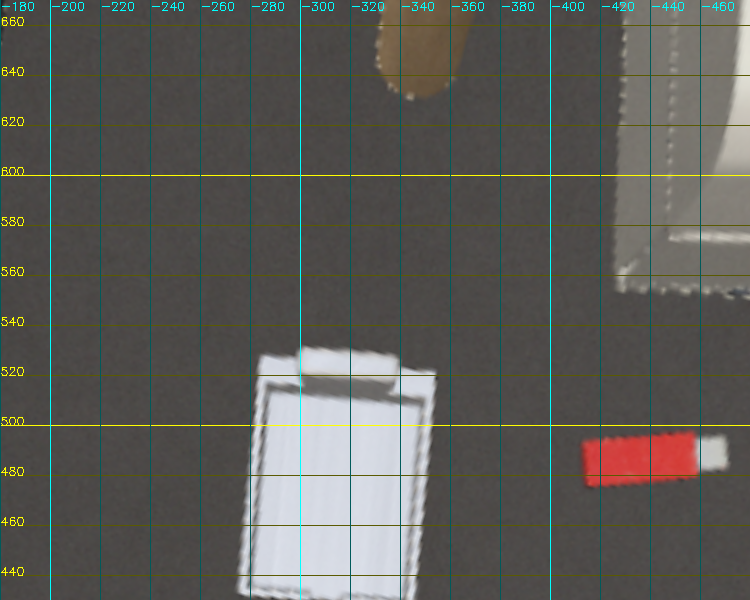

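The stand's leg starts at x≈632, the printer's corner is at (555,-426) and the stick is at (487,-437), so the gripper (x up to about 603) clears them all. I'll go down over the handle.

Call:
apply_moves:
  delta_pos:
    - [0.2,0.2,-0.2]
    - [0.4,0.4,-0.4]
    - [0.6,0.6,-0.7]
    - [0.7,0.6,-0.9]
    - [0.7,0.6,-1]
  rot:
    - [0,0,0.05]
    - [0,0,0.1]
    - [0,0,0.14]
    - [0,0,0.14]
    - [0,0,0.14]
  hand: [0.7,0.7,0.7,0.7,0.7]

```text
time_s: 5.68
ee_pos: [513.3, -312.2, 198.3]
ee_rot: [-179.8, -0.2, 85.5]
force: [-0.8, -0.5, 0.3]
gripper_width: 64.4
gripper_force: 0.0
```

Call:
apply_moves:
  delta_pos:
    - [0,0,-0.33]
    - [0,0,-0.67]
    - [0,0,-0.9]
    - [0,0,-0.97]
    - [0,0,-0.97]
  rot:
    - [0,0,0]
    - [0,0,0]
    - [0,0,0]
    - [0,0,0]
    - [0,0,0]
  hand: [0.6,0.6,0.6,0.6,0.6]

```text
time_s: 6.1
ee_pos: [511.1, -314.5, 83.8]
ee_rot: [-179.8, -0.1, 85.3]
force: [-0.4, -0.5, 1.2]
gripper_width: 55.0
gripper_force: 0.0
```

Call:
apply_moves:
  delta_pos:
    - [0.03,-0.03,-0.15]
    - [0.03,-0.03,-0.3]
    - [0.03,-0.03,-0.42]
    - [0.03,-0.03,-0.42]
    - [0.03,-0.03,-0.42]
    - [0.03,-0.03,-0.42]
    - [0.03,-0.03,-0.42]
    - [0.03,-0.03,-0.42]
    - [0.03,-0.03,-0.42]
  rot:
    - [0,0,0]
    - [0,0,0]
    - [0,0,0]
    - [0,0,0]
    - [0,0,0]
    - [0,0,0]
    - [0,0,0]
    - [0,0,0]
    - [0,0,0]
  hand: [0.6,0.6,0.6,0.6,0,0,0,0,0]
  newtons: 35

```text
time_s: 6.85
ee_pos: [516.6, -319.8, 36.2]
ee_rot: [179.9, 0.0, 85.2]
force: [0.5, 0.1, -0.9]
gripper_width: 24.3
gripper_force: 0.0
```

Call:
apply_moves:
  delta_pos:
    - [0,0,-0.03]
    - [0,0,-0.03]
    - [0,0,-0.03]
    - [0,0,-0.03]
    - [0,0,-0.03]
    - [0,0,-0.03]
    - [0,0,-0.03]
  rot:
    - [0,0,0]
    - [0,0,0]
    - [0,0,0]
    - [0,0,0]
    - [0,0,0]
    - [0,0,0]
    - [0,0,0]
  hand: [0,0,0,0,0,0,0]
  newtons: 35

```text
time_s: 7.43
ee_pos: [516.0, -319.4, 31.3]
ee_rot: [-180.0, -0.0, 85.2]
force: [-0.1, 0.2, -1.1]
gripper_width: 9.7
gripper_force: 35.0
```

Call:
apply_moves:
  delta_pos:
    - [0,0,0.2]
    - [-0.2,0.05,0.35]
    - [-0.4,0.1,0.4]
    - [-0.6,0.15,0.4]
    - [-0.72,0.15,0.4]
    - [-0.72,0.15,0.4]
  rot:
    - [0,0,0]
    - [0,0,-0.08]
    - [0,0,-0.16]
    - [0,0,-0.24]
    - [0,0,-0.32]
    - [0,0,-0.4]
  hand: [0,0,0,0,0,0]

```text
time_s: 7.93
ee_pos: [426.1, -300.3, 79.6]
ee_rot: [-179.8, 0.0, 50.5]
force: [-0.9, -0.5, -1.8]
gripper_width: 10.0
gripper_force: 35.0
```

Call:
apply_moves:
  delta_pos:
    - [0,0,0]
    - [0,0,0]
    - [0,0,0]
    - [0,0,0]
    - [0,0,0]
    - [0,0,-0.1]
    - [0,0,-0.2]
    - [0,0,-0.3]
    - [0,0,-0.38]
    - [0,0,-0.39]
  rot:
    - [0,0,-0.08]
    - [0,0,-0.16]
    - [0,0,-0.24]
    - [0,0,-0.32]
    - [0,0,-0.4]
    - [0,0,-0.48]
    - [0,0,-0.53]
    - [0,0,-0.53]
    - [0,0,-0.53]
    - [0,0,-0.53]
  hand: [0,0,0,0,0,0,0,0,0,0]

```text
time_s: 8.77
ee_pos: [429.0, -301.0, 31.4]
ee_rot: [-179.9, 0.1, 5.3]
force: [-0.3, -0.5, -1.7]
gripper_width: 9.9
gripper_force: 35.0
```

Call:
apply_moves:
  delta_pos:
    - [0,0,-0.01]
    - [0,0,-0.01]
    - [0,0,-0.01]
    - [0,0,-0.01]
    - [0,0,-0.01]
  rot:
    - [0,0,0]
    - [0,0,0]
    - [0,0,0]
    - [0,0,0]
    - [0,0,0]
  hand: [0,0,0.5,0.5,0.5]

```text
time_s: 9.18
ee_pos: [430.1, -301.8, 32.3]
ee_rot: [179.9, -0.1, 5.3]
force: [0.3, -0.4, -0.5]
gripper_width: 26.9
gripper_force: 0.0
```

Call:
apply_moves:
  delta_pos:
    - [0,0,0.3]
    - [0,0,0.6]
    - [0,0,0.6]
    - [0,0,0.6]
    - [0,0,0.6]
    - [0,0,0.6]
    - [0,0,0.6]
    - [0,0,0.6]
    - [0,0,0.6]
    - [0,0,0.6]
  rot:
    - [0,0,0]
    - [0,0,0.08]
    - [0,0,0.16]
    - [0,0,0.24]
    - [0,0,0.32]
    - [0,0,0.4]
    - [0,0,0.48]
    - [0,0,0.56]
    - [0,0,0.64]
    - [0,0,0.72]
  hand: [0.6,0.6,0.6,0.6,0.6,0.6,0.6,0.6,0.6,0.6]

```text
time_s: 10.02
ee_pos: [429.8, -301.5, 104.1]
ee_rot: [179.9, 0.0, 67.5]
force: [0.3, 0.2, -0.6]
gripper_width: 54.7
gripper_force: 0.0
```

Call:
apply_moves:
  delta_pos:
    - [0,0,0]
    - [0,0,0]
    - [0,0,0]
    - [0,0,0]
    - [0,0,0]
    - [0,0,0]
    - [0,0,0]
    - [0,0,0]
    - [0,0,0]
    - [0,0,0]
  rot:
    - [0,0,0.08]
    - [0,0,0.16]
    - [0,0,0.24]
    - [0,0,0.32]
    - [0,0,0.4]
    - [0,0,0.48]
    - [0,0,0.56]
    - [0,0,0.64]
    - [0,0,0.72]
    - [0,0,0.8]
  hand: [0.6,0.6,0.6,0.6,0.6,0.6,0.6,0.6,0.6,0.6]

```text
time_s: 10.85
ee_pos: [429.8, -301.5, 104.0]
ee_rot: [180.0, 0.0, 136.3]
force: [0.5, 0.7, -0.1]
gripper_width: 54.9
gripper_force: 0.0
```

Call:
apply_moves:
  delta_pos:
    - [0,0,0]
    - [0,0,0]
    - [0,0,0]
    - [0,0,0]
    - [0,0,0]
    - [0,0,0]
    - [0,0,0]
    - [0,0,0]
  rot:
    - [0,0,0.08]
    - [0,0,0.16]
    - [0,0,0.24]
    - [0,0,0.32]
    - [0,0,0.4]
    - [0,0,0.48]
    - [0,0,0.56]
    - [0,0,0.574]
  hand: [0.6,0.6,0.6,0.6,0.6,0.6,0.6,0.6]

```text
time_s: 11.52
ee_pos: [429.8, -301.6, 104.0]
ee_rot: [-180.0, 0.0, -174.6]
force: [-0.4, -0.8, -0.0]
gripper_width: 54.6
gripper_force: 0.0
```

Call:
apply_moves:
  delta_pos:
    - [0,0,-0.2]
    - [0,0,-0.4]
    - [0,0,-0.6]
    - [0,0,-0.6]
    - [0,0,-0.6]
  rot:
    - [0,0,0]
    - [0,0,0]
    - [0,0,0]
    - [0,0,0]
    - [0,0,0]
  hand: [0.6,0.6,0.6,0.6,0.6]

```text
time_s: 11.93
ee_pos: [429.1, -301.1, 31.2]
ee_rot: [179.9, -0.1, -174.8]
force: [0.6, 0.8, 0.8]
gripper_width: 54.8
gripper_force: 0.0
```

Call:
apply_moves:
  delta_pos:
    - [0,0,0]
    - [0,0,0]
    - [0,0,0]
    - [0,0,0]
    - [0,0,0]
    - [0,0,0]
    - [0,0,0]
    - [0,0,0]
    - [0,0,0]
  rot:
    - [0,0,0]
    - [0,0,0]
    - [0,0,0]
    - [0,0,0]
    - [0,0,0]
    - [0,0,0]
    - [0,0,0]
    - [0,0,0]
    - [0,0,0]
  hand: [0,0,0,0,0,0,0,0,0]
  newtons: 35

```text
time_s: 12.68
ee_pos: [429.7, -301.5, 31.8]
ee_rot: [-180.0, 0.0, -174.7]
force: [0.6, -0.7, 1.8]
gripper_width: 9.7
gripper_force: 35.0
```

```bash
python3 -c "
from h import *
s=env.state();print(s['qpos'].round(1),s['gripper_width'],s['gripper_force'],s['ee_pos'],s['time_s'])"
```

```text
[ -36.3   24.6  110.1    0.    45.3 -131.6] 9.696269735155582 35.00001678708941 [ 429.71614846 -301.49881498   31.76428332] 12.6833
```

Call:
apply_moves:
  delta_pos:
    - [0,0,0.3]
    - [0,0,0.6]
    - [-0.1,0.15,0.9]
    - [-0.2,0.35,1]
    - [-0.3,0.6,1]
  rot:
    - [0,0,0]
    - [0,0,0]
    - [0,0,0]
    - [0,0,0]
    - [0,0,0]
  hand: [0,0,0,0,0]

```text
time_s: 13.1
ee_pos: [395.5, -230.9, 154.8]
ee_rot: [-179.7, 0.4, -174.8]
force: [0.4, 0.4, -2.1]
gripper_width: 9.4
gripper_force: 35.0
```

Call:
apply_moves:
  delta_pos:
    - [0,0.33,0]
    - [0,0.66,0]
    - [0,1,0]
  rot:
    - [0,0,0]
    - [0,0,0]
    - [0,0,0]
  hand: [0,0,0]

```text
time_s: 13.35
ee_pos: [392.8, -108.1, 151.4]
ee_rot: [180.0, -0.0, -174.8]
force: [1.4, 0.8, -1.2]
gripper_width: 9.3
gripper_force: 35.0
```

Call:
apply_moves:
  delta_pos:
    - [0,0.33,0]
    - [0,0.66,0]
    - [0,1,0]
  rot:
    - [0,0,0]
    - [0,0,0]
    - [0,0,0]
  hand: [0,0,0]

```text
time_s: 13.6
ee_pos: [392.8, 12.2, 151.4]
ee_rot: [-180.0, -0.0, -174.7]
force: [1.2, 0.5, -2.2]
gripper_width: 9.6
gripper_force: 35.0
```

Call:
apply_moves:
  delta_pos:
    - [0,0.3,0]
    - [0,0.6,0]
    - [0,0.9,0]
    - [0,1,0]
  rot:
    - [0,0,-0.08]
    - [0,0,-0.16]
    - [0,0,-0.24]
    - [0,0,-0.32]
  hand: [0,0,0,0]

```text
time_s: 13.93
ee_pos: [393.1, 133.1, 151.3]
ee_rot: [180.0, -0.0, 160.3]
force: [0.7, -0.1, -3.3]
gripper_width: 9.8
gripper_force: 35.0
```

Call:
apply_moves:
  delta_pos:
    - [0,0.3,0]
    - [0,0.6,0]
    - [0,0.9,0]
    - [0,1,0]
  rot:
    - [0,0,-0.08]
    - [0,0,-0.16]
    - [0,0,-0.24]
    - [0,0,-0.32]
  hand: [0,0,0,0]

```text
time_s: 14.27
ee_pos: [393.5, 254.1, 151.2]
ee_rot: [179.9, -0.1, 134.2]
force: [0.9, -0.4, -1.7]
gripper_width: 10.0
gripper_force: 35.0
```

Call:
apply_moves:
  delta_pos:
    - [-0.1,0.25,0]
    - [-0.2,0.5,0]
    - [-0.3,0.75,0]
    - [-0.33,0.9,0]
    - [-0.33,0.9,0]
  rot:
    - [0,0,-0.08]
    - [0,0,-0.16]
    - [0,0,-0.24]
    - [0,0,-0.32]
    - [0,0,-0.32]
  hand: [0,0,0,0,0]

```text
time_s: 14.68
ee_pos: [353.1, 361.9, 151.1]
ee_rot: [180.0, -0.1, 106.9]
force: [0.3, -0.2, -1.8]
gripper_width: 10.0
gripper_force: 35.0
```

Call:
apply_moves:
  delta_pos:
    - [0.02,-0.04,-0.3]
    - [0.02,-0.04,-0.6]
    - [0.02,-0.04,-0.8]
    - [0.02,-0.04,-0.9]
    - [0.02,-0.04,-0.9]
  rot:
    - [0,0,0]
    - [0,0,0]
    - [0,0,0]
    - [0,0,0]
    - [0,0,0]
  hand: [0,0,0,0,0]

```text
time_s: 15.1
ee_pos: [354.4, 351.1, 40.3]
ee_rot: [-179.6, 0.2, 107.0]
force: [-0.4, -0.1, -1.1]
gripper_width: 10.1
gripper_force: 35.0
```

```bash
python3 - <<'E'
from h import *
st=env.state(); print(st["ee_pos"],st["ee_rot"],st["qpos"].round(1))
p=viewer.grab_frame("wrist")
import pickle; pickle.dump((p,st),open("w5.pkl","wb"))
c=np.zeros((540,760,3),np.uint8)
c[:,:760]=cv2.resize(p["pixels"],(760,570))[:540]
c[:, :480][:]=grid(bird(p,st,390,320,160,180,41,3),390,320,160,180,3)
cv2.imwrite("pics/b5.png",c[:,:,::-1])
E
```

```text
[354.38231724 351.08237841  40.32281038] [-179.57888236    0.22687719  106.95713552] [ 43.4  22.2 112.7  -0.   45.6  26.5]
```

View pics/b5.png

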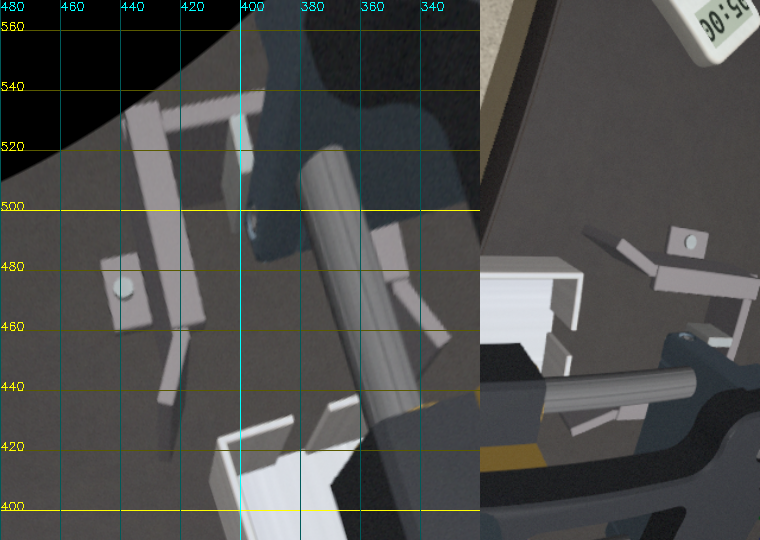

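The tray's nose (left corner at (425,408), heading 17°) is short of the dock. It needs to turn 4.3° and shift 6 mm left, then I lower it.

Call:
apply_moves:
  delta_pos:
    - [-0.01,0.05,0]
    - [-0.01,0.05,-0.05]
    - [-0.01,0.05,-0.09]
    - [-0.01,0.05,-0.09]
    - [-0.01,0.05,-0.09]
  rot:
    - [0,0,-0.05]
    - [0,0,-0.05]
    - [0,0,-0.05]
    - [0,0,-0.05]
    - [0,0,-0.05]
  hand: [0,0,0,0,0]

```text
time_s: 15.57
ee_pos: [355.2, 359.4, 32.8]
ee_rot: [-180.0, 0.0, 102.7]
force: [-0.4, 1.1, -1.7]
gripper_width: 10.1
gripper_force: 35.0
```

Call:
apply_moves:
  delta_pos:
    - [0.15,0.02,-0.005]
    - [0.3,0.05,-0.005]
    - [0.45,0.085,-0.005]
    - [0.55,0.107,-0.005]
    - [0.62,0.123,-0.005]
    - [0.7,0.14,-0.005]
    - [0.7,0.14,-0.005]
  rot:
    - [0,0,0]
    - [0,0,0]
    - [0,0,0]
    - [0,0,0]
    - [0,0,0]
    - [0,0,0]
    - [0,0,0]
  hand: [0,0,0,0,0,0,0]

```text
time_s: 16.15
ee_pos: [441.1, 377.1, 32.4]
ee_rot: [179.9, -0.0, 102.6]
force: [0.1, 0.3, -1.9]
gripper_width: 9.9
gripper_force: 35.0
```

Call:
apply_moves:
  delta_pos:
    - [0.05,0.011,0]
    - [0.1,0.022,0]
    - [0.14,0.031,0]
    - [0.17,0.037,0]
    - [0.17,0.037,0]
  rot:
    - [0,0,0]
    - [0,0,0]
    - [0,0,0]
    - [0,0,0]
    - [0,0,0]
  hand: [0,0,0,0,0]

```text
time_s: 16.57
ee_pos: [460.4, 381.3, 32.2]
ee_rot: [179.9, -0.0, 102.6]
force: [-0.4, -0.0, -2.2]
gripper_width: 9.8
gripper_force: 35.0
```

Call:
apply_moves:
  delta_pos:
    - [0.02,0.0045,0]
    - [0.035,0.008,0]
    - [0.035,0.008,0]
  rot:
    - [0,0,0]
    - [0,0,0]
    - [0,0,0]
  hand: [0,0,0]

```text
time_s: 16.82
ee_pos: [462.5, 381.6, 32.0]
ee_rot: [-179.8, 0.0, 102.6]
force: [-4.1, 0.6, 0.0]
gripper_width: 9.7
gripper_force: 35.0
```

Call:
apply_moves:
  delta_pos:
    - [0.02,0.004,0]
    - [0.03,0.007,0]
    - [0.03,0.007,0]
  rot:
    - [0,0,0]
    - [0,0,0]
    - [0,0,0]
  hand: [0,0,0]

```text
time_s: 17.07
ee_pos: [462.6, 381.8, 32.4]
ee_rot: [-179.4, 0.0, 102.5]
force: [-14.6, -1.0, 7.9]
gripper_width: 9.7
gripper_force: 35.0
```

Call:
apply_moves:
  delta_pos:
    - [0,0,0]
    - [0,0,0]
    - [0,0,0]
    - [0,0,0]
  rot:
    - [0,0,0]
    - [0,0,0]
    - [0,0,0]
    - [0,0,0]
  hand: [0.4,0.4,0.4,0.4]

```text
time_s: 17.4
ee_pos: [468.4, 383.2, 32.6]
ee_rot: [179.9, -0.0, 102.6]
force: [0.4, -0.3, -0.3]
gripper_width: 33.4
gripper_force: 0.0
```

Call:
apply_moves:
  delta_pos:
    - [0,0,0.3]
    - [0,0,0.6]
    - [0,0,0.9]
    - [0,0,1]
    - [0,0,1]
  rot:
    - [0,0,0]
    - [0,0,0]
    - [0,0,0]
    - [0,0,0]
    - [0,0,0]
  hand: [0.6,0.7,1,1,1]

```text
time_s: 17.82
ee_pos: [470.2, 384.5, 156.9]
ee_rot: [179.5, -0.2, 102.6]
force: [0.5, 0.0, -0.6]
gripper_width: 66.9
gripper_force: 0.0
```

```bash
python3 - <<'E'
from h import *
st=env.state(); print(st["ee_pos"],st["ee_rot"],st["qpos"].round(1))
p=viewer.grab_frame("side"); q=viewer.grab_frame("scene"); 
for im in(p,q):
  for n,z in dict(tray=0,tray_nose=0,dock_stop=0,tray_handle=50).items():
    print(n,[(round(a["score"],2),np.round(a["position"],1).tolist(),at_z(im,a["position"],z).round().tolist()[:2]) for a in spotter.landmark_of(im,n)[:1]])
a=cv2.resize(p["pixels"][320:380,310:410],(500,300),interpolation=cv2.INTER_CUBIC);b=cv2.resize(q["pixels"][220:280,180:280],(500,300),interpolation=cv2.INTER_CUBIC)
cv2.imwrite("pics/dock.png",np.vstack([a,b])[:,:,::-1])
E
```

```text
[470.17020123 384.49681196 156.94689336] [179.45035399  -0.23926817 102.59997721] [38.2 23.1 90.7 -0.  65.5 25.6]
tray [(0.62, [355.9, 354.5], [503.0, 398.0])]
tray_nose [(0.82, [337.7, 356.4], [547.0, 406.0])]
dock_stop [(0.69, [338.9, 354.7], [544.0, 400.0])]
tray_handle [(0.73, [372.6, 333.1], [463.0, 380.0])]
tray [(0.89, [233.9, 253.2], [488.0, 376.0])]
tray_nose [(0.73, [239.8, 236.3], [560.0, 419.0])]
dock_stop [(0.71, [244.7, 242.1], [548.0, 386.0])]
tray_handle [(0.95, [220.8, 245.9], [451.0, 385.0])]
```

View pics/dock.png

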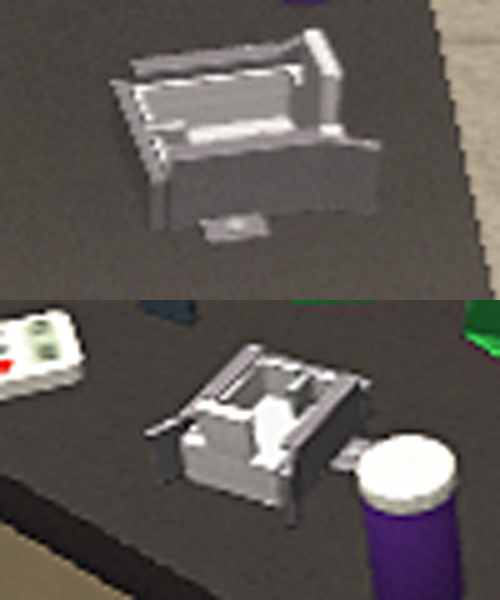

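The tray is home: its nose is flush against the stop and the fin passes through the slot. Contact came at the expected place. Next I work out the leaned poses for the cup.

```bash
cat >> h.py <<'E'
def Rlean(head,lean):
    # head deg: cup heading; lean deg: tool z tilted toward heading; tool x = back-down
    h,l=np.radians([head,lean]);u=np.array([np.cos(h),np.sin(h),0]);k=np.array([0,0,1.])
    z=np.sin(l)*u-np.cos(l)*k; x=-np.cos(l)*u-np.sin(l)*k
    return np.stack([x,np.cross(z,x),z],1)
def go(pos,R,n=1,st=None,P0=None,R0=None):
    if P0 is None:
        st=st or env.state(); P0=np.array(st["ee_pos"]); R0=Ro.from_euler('xyz',st["ee_rot"],degrees=True)
    d=(np.array(pos)-P0)/120/n; r=(Ro.from_matrix(R)*R0.inv()).as_rotvec()/1.5/n
    print("per call",d.round(3).tolist(),r.round(3).tolist(),"rows>=",np.ceil(max(np.linalg.norm(d)*120/41.7,np.degrees(np.linalg.norm(r)*1.5)/7.16)))
E
python3 - <<'E'
from h import *
go([460,170,240],Rlean(12,40),2)
E
```

```text
per call [-0.03, -0.886, 0.37] [-0.138, -0.216, 0.497] rows>= 7.0
```

Call:
apply_moves:
  delta_pos:
    - [0,-0.1,0.1]
    - [0,-0.25,0.2]
    - [0,-0.4,0.3]
    - [0,-0.5,0.37]
    - [-0.03,-0.65,0.37]
    - [-0.03,-0.8,0.37]
    - [-0.03,-0.886,0.37]
  rot:
    - [-0.02,-0.031,0.071]
    - [-0.04,-0.062,0.142]
    - [-0.059,-0.093,0.213]
    - [-0.079,-0.124,0.284]
    - [-0.099,-0.154,0.355]
    - [-0.118,-0.185,0.426]
    - [-0.138,-0.216,0.497]
  hand: [1,1,1,1,1,1,1]

```text
time_s: 18.9
ee_pos: [463.4, 275.2, 196.7]
ee_rot: [171.2, 19.9, 144.6]
force: [-0.9, -0.3, -0.8]
gripper_width: 91.2
gripper_force: 0.0
```

Call:
apply_moves:
  delta_pos:
    - [0,-0.1,0.1]
    - [0,-0.25,0.2]
    - [0,-0.4,0.3]
    - [0,-0.5,0.37]
    - [-0.03,-0.65,0.37]
    - [-0.03,-0.8,0.37]
    - [-0.03,-0.886,0.37]
  rot:
    - [-0.02,-0.031,0.071]
    - [-0.04,-0.062,0.142]
    - [-0.059,-0.093,0.213]
    - [-0.079,-0.124,0.284]
    - [-0.099,-0.154,0.355]
    - [-0.118,-0.185,0.426]
    - [-0.138,-0.216,0.497]
  hand: [1,1,1,1,1,1,1]

```text
time_s: 19.48
ee_pos: [458.8, 171.6, 240.4]
ee_rot: [179.3, 39.2, -169.7]
force: [-0.2, -0.4, 0.2]
gripper_width: 91.8
gripper_force: 0.0
```

```bash
python3 - <<'E'
from h import *
st=env.state(); print(st["ee_pos"],st["ee_rot"],st["qpos"].round(1))
R=Ro.from_euler('xyz',st["ee_rot"],degrees=True).as_matrix(); print(R.round(2))
go([515,125,130],Rlean(12,40),1)
E
```

```text
[458.79592734 171.59794207 240.3662168 ] [ 179.27011778   39.24902918 -169.71184293] [ 25.   -6.6 126.2 -21.9  23.5 -58.3]
[[-0.76 -0.19  0.62]
 [-0.14  0.98  0.13]
 [-0.63  0.01 -0.77]]
per call [0.468, -0.388, -0.92] [-0.005, -0.01, 0.015] rows>= 4.0
```

Call:
apply_moves:
  delta_pos:
    - [0.12,-0.1,-0.23]
    - [0.24,-0.2,-0.46]
    - [0.36,-0.3,-0.7]
    - [0.47,-0.39,-0.92]
    - [0.47,-0.39,-0.92]
    - [0.47,-0.39,-0.92]
  rot:
    - [0,0,0]
    - [0,0,0]
    - [-0.005,-0.01,0.015]
    - [-0.005,-0.01,0.015]
    - [-0.005,-0.01,0.015]
    - [-0.005,-0.01,0.015]
  hand: [1,1,1,1,1,1]

```text
time_s: 19.98
ee_pos: [516.0, 129.9, 136.2]
ee_rot: [-179.5, 39.1, -168.4]
force: [-0.3, -0.4, -0.5]
gripper_width: 91.0
gripper_force: 0.0
```

```bash
python3 - <<'E'
from h import *; import pickle
st=env.state(); print(st["ee_pos"],st["ee_rot"],st["qpos"].round(1))
p=viewer.grab_frame("wrist"); pickle.dump((p,st),open("w6.pkl","wb"))
for q,z in dict(pour_cup=10,cup_grip=48,cup_lip=39,cup_place=10,dispenser=0,head_front=187).items():
    print(q,[(round(a["score"],2),np.round(a["position"]).tolist(),at_z(p,a["position"],z,st).round().tolist()[:2]) for a in spotter.landmark_of(p,q)[:2]])
m=spotter.trace(p,"pour_cup"); print([(round(a["score"],2),a["box"]) for a in m])
# views: bird at z=68 (cup rim), z=10 (base), raw flipped
c=np.zeros((560,800,3),np.uint8)
c[:270,:400]=cv2.resize(grid(bird(p,st,545,80,133,90,68,6),545,80,133,90,6,10),(400,270))
c[280:550,:400]=cv2.resize(grid(bird(p,st,545,80,133,90,10,6),545,80,133,90,6,10),(400,270))
c[:540,405:800]=cv2.resize(np.rot90(p["pixels"],2)[140:360,220:420],(395,434))[:540] if False else cv2.resize(np.rot90(p["pixels"],2)[120:393,220:420],(395,540))
cv2.imwrite("pics/cup.png",c[:,:,::-1])
E
```

```text
[516.04150609 129.94626541 136.16047608] [-179.51482238   39.08768191 -168.40684492] [ 14.3   6.5 132.6 -49.2   2.9 -38.8]
pour_cup [(0.94, [319.0, 206.0], [599.0, 141.0]), (0.81, [558.0, 264.0], [644.0, 461.0])]
cup_grip [(0.59, [319.0, 234.0], [588.0, 140.0]), (0.59, [574.0, 285.0], [630.0, 462.0])]
cup_lip [(0.83, [524.0, 294.0], [676.0, 414.0]), (0.69, [482.0, 264.0], [619.0, 313.0])]
cup_place []
dispenser [(0.88, [322.0, 201.0], [604.0, 145.0])]
head_front [(0.86, [318.0, 408.0], [564.0, 137.0])]
[(0.84, [559.6, 268.1, 70.5, 37.1]), (0.69, [456.2, 280.1, 87.2, 52.3]), (0.68, [319.1, 234.8, 72.0, 103.4]), (0.66, [589.5, 180.8, 99.7, 112.4]), (0.51, [323.6, 277.9, 149.3, 241.1])]
```

View pics/cup.png

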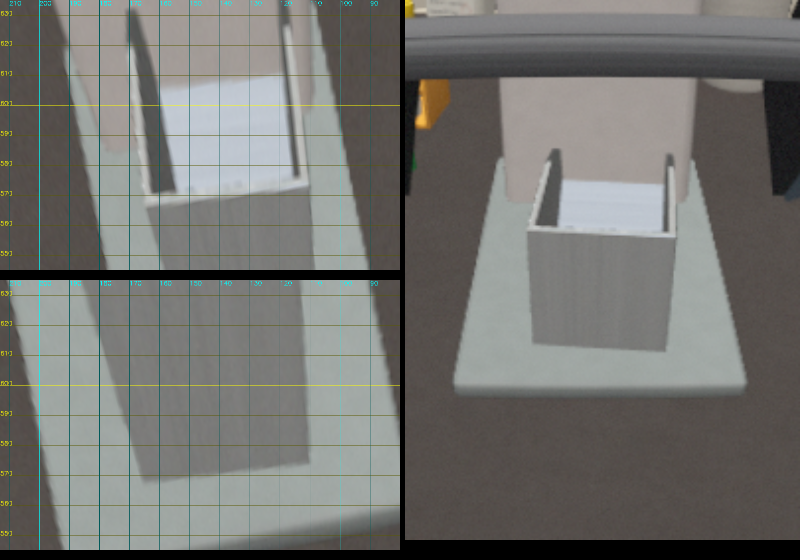

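The picture shows the cup's rear wall with its top corners at about (566,164) and (573,110) and the bottom corners in line. So the cup centre is about (598,140) with heading 6.7° and the grip point is (590,140,48), as the networks say. However, J5 is at its lower limit at this 40° lean. I'll fit the kinematics and choose a workable lean.

```bash
cat > kin.py <<'E'
from h import *
from scipy.optimize import least_squares
def fk(q,p):
    a1,d1,L2,e,L4,L6=p
    r=lambda ax,a:Ro.from_euler(ax,a,degrees=True).as_matrix()
    R=r('z',q[0]);x=R@[a1,0,d1];R=R@r('y',q[1]);x=x+R@[0,0,L2];R=R@r('y',q[2]);x=x+R@[e,0,L4]
    R=R@r('z',q[3])@r('y',q[4])@r('z',q[5]);x=x+R@[0,0,L6]
    return x,R@r('z',-90)
D=[([64.573,18.352,89.706,0,72.043,-1.145],[236.246,523.678,213.116],[-179.9,0,155.72]),
([-36.3,24.6,110.1,0,45.3,-131.6],[429.72,-301.5,31.76],[180,0,-174.7]),
([43.4,22.2,112.7,0,45.6,26.5],[354.38,351.08,40.32],[-179.58,.227,106.96]),
([38.2,23.1,90.7,0,65.5,25.6],[470.17,384.5,156.95],[179.45,-.24,102.6]),
([25,-6.6,126.2,-21.9,23.5,-58.3],[458.8,171.6,240.37],[179.27,39.25,-169.71]),
([14.3,6.5,132.6,-49.2,2.9,-38.8],[516.04,129.95,136.16],[-179.51,39.09,-168.4]),
([31.6,15,78.9,-.1,86,-34.2],[478.27,306.89,322.55],[179.96,.09,155.73]),
([-43.3,16.3,77.4,0,86.3,-26.3],[430.67,-389.9,320.17],[-180,0,73.05])]
f=least_squares(lambda p:np.concatenate([fk(q,p)[0]-x for q,x,_ in D]),[0,400,400,0,400,200])
P=f.x
lo=np.array([-177.97,-48.28,12.27,-77.06,2.81,-146.56]);hi=np.array([177.97,115.42,149.76,257.06,150.46,146.56])
def ik(x,R,q0):
    g=least_squares(lambda q:np.concatenate([fk(q,P)[0]-x,200*Ro.from_matrix(R.T@fk(q,P)[1]).as_rotvec()]),q0,bounds=(lo-40,hi+40),x_scale=30)
    return g.x,g.cost
E
python3 - <<'E'
from kin import *
print(P.round(1),f.cost)
for q,x,r in D[:6]: print((fk(q,P)[0]-x).round(1), np.degrees((Ro.from_matrix(fk(q,P)[1])*Ro.from_euler('xyz',r,degrees=True).inv()).magnitude()).round(2))
G=np.array([590,139.6,48.])
for L in(25,30,35,40):
    R=Rlean(6.7,L)
    for back in(0,60,110):
        x=G+R[:,2]*(18.8-back)
        for s in([13,20,125,-20,10,-75],[13,20,125,160,10,100]):
            q,c=ik(x,R,s);print(L,back,x.round(),q.round(1),round(c,2), "OK" if ((q>lo)&(q<hi)).all() and c<1 else "")
E
```

```text
[  7.1 139.4 578.   22.7 413.5 324.8] 514.9094507025441
[10.5 -4.7  0.3] 180.0
[-6.1 -9.7  1.4] 180.0
[ 8.6 -7.8  1.5] 179.94
[ 6.9 -9.1  1.7] 180.0
[ 4.5 -8.9 -2.4] 179.99
[  1.  -11.   -2.1] 179.94
25 0 [598. 141.  31.] [  16.1   24.4  123.6  -75.1    5.5 -186.6] 245.71 
25 0 [598. 141.  31.] [ 15.1  24.2 118.2 164.5 -13.3 -67.2] 0.0 
25 60 [573. 138.  85.] [  17.6   17.5  126.6  -73.9    7.5 -186.6] 618.63 
25 60 [573. 138.  85.] [ 15.6  17.4 118.2 169.  -20.  -71.6] 0.0 
25 110 [552. 135. 131.] [  19.5   11.7  128.6  -72.4   10.  -186.6] 1124.74 
25 110 [552. 135. 131.] [ 16.   12.  117.4 171.1 -26.2 -73.6] 0.0 
30 0 [599. 141.  32.] [  15.8   24.1  123.4  -75.6    5.1 -186.6] 18.4 
30 0 [599. 141.  32.] [ 15.5  23.9 121.9 135.3  -6.3 -37.8] 0.0 
30 60 [570. 137.  84.] [  17.2   17.   126.9  -74.6    6.7 -186.6] 161.24 
30 60 [570. 137.  84.] [ 16.2  16.6 122.7 156.7 -12.  -59. ] 0.0 
30 110 [545. 134. 127.] [  18.9   11.   129.4  -73.3    8.9 -186.6] 434.32 
30 110 [545. 134. 127.] [ 16.7  10.7 122.5 163.6 -18.  -65.6] 0.0 
35 0 [601. 141.  33.] [  16.2   24.   125.  -117.1    6.4 -144.9] 3.5 
35 0 [601. 141.  33.] [ 16.   24.1 125.6  51.   -6.8  46.8] 0.0 
35 60 [567. 137.  82.] [  16.8   16.5  127.2  -75.2    6.  -186.6] 0.23 
35 60 [567. 137.  82.] [ 16.8  16.5 127.1 108.2  -6.1 -10. ] 0.0 
35 110 [538. 133. 123.] [  18.4   10.3  130.1  -74.1    7.9 -186.6] 64.51 
35 110 [538. 133. 123.] [ 17.6  10.  127.5 142.2 -10.2 -43.7] 0.0 
40 0 [602. 141.  34.] [  18.    24.   125.4 -117.1   10.1 -143.2] 137.08 
40 0 [602. 141.  34.] [ 16.5  24.9 129.1  25.1 -14.9  73.1] 0.0 
40 60 [564. 137.  80.] [  18.2   16.6  129.8 -117.1    9.1 -143.5] 23.59 
40 60 [564. 137.  80.] [ 17.5  17.  131.4  41.6 -10.4  57.2] 0.0 
40 110 [532. 133. 118.] [  18.5   10.1  132.4 -104.     7.8 -156.8] 0.0 
40 110 [532. 133. 118.] [ 18.5  10.1 132.4  76.   -7.8  23.2] 0.0
```

```bash
sed -i "s/a1,d1,L2,e,L4,L6=p/a1,d1,L2,e,L4,L6,b=p/; s/\[a1,0,d1\]/[a1,b,d1]/; s/r('z',-90)/r('z',90)/; s/400,200\])/400,200,0])/" kin.py
python3 - <<'E'
from kin import *
print(P.round(1),f.cost)
for q,x,r in D[:6]: print((fk(q,P)[0]-x).round(1), np.degrees((Ro.from_matrix(fk(q,P)[1])*Ro.from_euler('xyz',r,degrees=True).inv()).magnitude()).round(2))
G=np.array([590,139.6,48.])
for L in(20,25,30,35,40):
    R=Rlean(6.7,L)
    for back in(0,60,110):
        x=G+R[:,2]*(18.8-back)
        for s in([15,20,123,-30,10,-50],[15,20,125,160,10,100]):
            q,c=ik(x,R,s)
            if c<1: print(L,back,x.round(),q.round(1), "OK" if ((q>lo)&(q<hi)).all() else "")
E
```

```text
[5.000e-01 1.402e+02 5.922e+02 2.560e+01 4.164e+02 3.359e+02 1.150e+01] 0.49350326680467804
[ 0.  -0.  -0.2] 0.0
[ 0.2 -0.1 -0.2] 0.0
[-0.2 -0.4  0.1] 0.07
[0.3 0.3 0.6] 0.1
[ 0.1 -0.1 -0.1] 0.04
[-0.1  0.1 -0. ] 0.07
20 0 [596. 140.  30.] [ 13.4  24.6 114.8  -6.5  20.9 -77.6] OK
20 0 [596. 140.  30.] [ 13.4  24.6 114.8 173.5 -20.9 102.4] 
20 60 [576. 138.  87.] [ 13.7  18.4 113.9  -5.1  27.9 -78.9] OK
20 60 [576. 138.  87.] [ 13.7  18.4 113.9 174.9 -27.9 101.1] 
20 110 [559. 136. 134.] [ 14.   13.6 112.5  -4.4  34.1 -79.5] OK
20 110 [559. 136. 134.] [ 14.   13.6 112.5 175.6 -34.1 100.5] 
25 0 [598. 141.  31.] [ 13.8  23.9 118.7 -13.5  13.  -70.4] OK
25 0 [598. 141.  31.] [ 13.8  23.9 118.7 166.5 -13.  109.6] 
25 60 [573. 138.  85.] [ 14.2  17.2 118.5  -9.4  19.7 -74.3] OK
25 60 [573. 138.  85.] [ 14.2  17.2 118.5 170.6 -19.7 105.7] 
25 110 [552. 135. 131.] [ 14.6  11.9 117.6  -7.6  25.9 -76. ] OK
25 110 [552. 135. 131.] [ 14.6  11.9 117.6 172.4 -25.9 104. ] 
30 0 [599. 141.  32.] [ 14.2  23.7 122.5 -42.4   5.5 -41.3] OK
30 0 [599. 141.  32.] [ 14.2  23.7 122.5 137.6  -5.5 138.7] 
30
[... 196 characters left out ...]
[545. 134. 127.] [ 15.2  10.6 122.7 165.7 -17.5 111. ] 
35 0 [601. 141.  33.] [ 14.6  23.9 126.2 223.1   6.6  53.6] OK
35 60 [567. 137.  82.] [ 15.3  16.4 127.5 -73.8   5.1  -9.2] OK
35 60 [567. 137.  82.] [ 15.3  16.4 127.5 106.2  -5.1 170.8] 
35 110 [538. 133. 123.] [ 15.9  10.  127.8 -35.1   9.2 -47.7] OK
35 110 [538. 133. 123.] [ 15.9  10.  127.8 144.9  -9.2 132.3] 
40 0 [602. 141.  34.] [  15.    24.8  129.8   20.8  -15.2 -103.7] 
40 0 [602. 141.  34.] [ 15.   24.8 129.8 200.8  15.2  76.3] OK
40 60 [564. 137.  80.] [ 15.9  16.9 131.9 214.9  10.3  62.7] OK
40 110 [532. 133. 118.] [  16.8   10.1  132.9 -111.5    6.9   29.4] 
40 110 [532. 133. 118.] [ 16.8  10.1 132.9 248.5   6.9  29.4] OK
```

```bash
python3 - <<'E'
from kin import *
R=Rlean(6.7,30);T=np.array([593.4,140,28.7])
for b in(0,30,110): print(b,ik(T-b*R[:,2],R,[15,20,123,-20,10,-60])[0].round(1),(T-b*R[:,2]).round(1))
go(T-110*R[:,2],R)
E
```

```text
0 [ 14.3  23.6 123.4 -49.6   5.  -34. ] [593.4 140.   28.7]
30 [ 14.5  20.  123.8 -31.3   7.5 -52.1] [578.5 138.2  54.7]
110 [ 15.3  10.4 123.6 -15.1  16.8 -68. ] [538.8 133.6 124. ]
per call [0.19, 0.02, -0.121] [-0.013, 0.108, -0.055] rows>= 2.0
```

Call:
apply_moves:
  delta_pos:
    - [0.1,0.02,-0.03]
    - [0.19,0.02,-0.08]
    - [0.19,0.02,-0.1]
    - [0.19,0.02,-0.12]
    - [0.19,0.02,-0.12]
    - [0.19,0.02,-0.12]
  rot:
    - [-0.003,0.05,-0.02]
    - [-0.006,0.08,-0.04]
    - [-0.013,0.108,-0.055]
    - [-0.013,0.108,-0.055]
    - [-0.013,0.108,-0.055]
    - [-0.013,0.108,-0.055]
  hand: [1,1,1,1,1,1]

```text
time_s: 20.88
ee_pos: [538.6, 133.4, 123.5]
ee_rot: [-180.0, 29.9, -173.3]
force: [-1.8, -0.7, -0.4]
gripper_width: 91.4
gripper_force: 0.0
```

```bash
python3 - <<'E'
from kin import *
R=Rlean(6.7,30);T=np.array([593.4,140,28.7])
print(env.state()["qpos"].round(1)); go(T-25*R[:,2],R); go(T,R)
E
```

```text
[ 15.3  10.4 123.6 -15.   16.8 -68.1]
per call [0.354, 0.043, -0.609] [0.0, -0.001, -0.0] rows>= 3.0
per call [0.457, 0.055, -0.79] [0.0, -0.001, -0.0] rows>= 3.0
```

Pose matched. Now I advance along the tool axis and close.

Call:
apply_moves:
  delta_pos:
    - [0.08,0.01,-0.14]
    - [0.16,0.02,-0.28]
    - [0.24,0.029,-0.41]
    - [0.3,0.036,-0.52]
    - [0.35,0.042,-0.605]
    - [0.39,0.047,-0.675]
    - [0.43,0.052,-0.743]
    - [0.457,0.055,-0.79]
    - [0.457,0.055,-0.79]
    - [0.457,0.055,-0.79]
  rot:
    - [0,0,0]
    - [0,0,0]
    - [0,0,0]
    - [0,0,0]
    - [0,0,0]
    - [0,0,0]
    - [0,0,0]
    - [0,0,0]
    - [0,0,0]
    - [0,0,0]
  hand: [1,1,1,1,1,1,1,1,1,1]

```text
time_s: 21.72
ee_pos: [592.6, 139.7, 28.5]
ee_rot: [-180.0, 29.9, -173.3]
force: [-0.9, -0.3, -0.1]
gripper_width: 91.3
gripper_force: 0.0
```

```bash
python3 - <<'E'
from kin import *
s=env.state();print(s["qpos"].round(1),s["ee_rot"]); go([593.4,140,28.7],Rlean(6.7,30))
E
```

```text
[ 14.3  23.6 123.4 -47.9   5.1 -35.6] [-179.97994169   29.87790206 -173.27939712]
per call [0.007, 0.002, 0.001] [0.0, -0.001, -0.0] rows>= 1.0
```

Call:
apply_moves:
  delta_pos:
    - [0,0,0]
    - [0,0,0]
    - [0,0,0]
    - [0,0,0]
    - [0,0,0]
    - [0,0,0]
    - [0,0,0]
    - [0,0,0]
  rot:
    - [0,0,0]
    - [0,0,0]
    - [0,0,0]
    - [0,0,0]
    - [0,0,0]
    - [0,0,0]
    - [0,0,0]
    - [0,0,0]
  hand: [0.5,0.4,0.4,0.4,0.4,0.4,0.4,0.4]
  newtons: 30

```text
time_s: 22.38
ee_pos: [593.7, 139.9, 29.1]
ee_rot: [-180.0, 30.0, -173.3]
force: [-1.8, 0.2, 2.8]
gripper_width: 55.6
gripper_force: 30.0
```

Call:
apply_moves:
  delta_pos:
    - [0,0,0.02]
    - [0,0,0.04]
    - [0,0,0.06]
    - [0,0,0.06]
  rot:
    - [0,0,0]
    - [0,0,0]
    - [0,0,0]
    - [0,0,0]
  hand: [0.4,0.4,0.4,0.4]

```text
time_s: 22.72
ee_pos: [593.2, 139.8, 35.6]
ee_rot: [-180.0, 29.9, -173.3]
force: [-0.7, 0.5, -2.6]
gripper_width: 56.0
gripper_force: 30.0
```

```bash
python3 - <<'E'
from kin import *
s=env.state();print(s["qpos"].round(1),s["ee_rot"],s["torque"])
R=Rlean(6.7,30)
# cup geometry in tool: grip at cup(-14,0,35) ; TCP = cup point + 18.8*z
def tcp_for_lip(lip,head,tilt,L0=30):
    R=Rlean(head,L0-tilt); h=np.radians(head);t=np.radians(tilt)
    u=np.array([np.cos(h),np.sin(h),0]);k=np.array([0,0,1.])
    cx=np.cos(t)*u-np.sin(t)*k; cz=np.sin(t)*u+np.cos(t)*k
    return np.array(lip)+(-14-62)*cx+(35-29)*cz+18.8*R[:,2],R
dock=np.array([500.6,390.4,0]);a=np.radians(12.7);ux=np.array([np.cos(a),np.sin(a),0])
for head in(12.7,25,35):
  q=[38,10,110,-10,30,-70]
  for tilt,z in((0,120),(30,90),(45,72),(60,65),(75,60),(80,60)):
    hh=np.radians(head)
    lip=dock-18*ux+[0,0,z]
    x,RR=tcp_for_lip(lip,head,tilt); q,c=ik(x,RR,q); print(head,tilt,x.round(),q.round(1),round(c,2))
E
```

```text
[ 14.3  22.9 122.9 -39.8   5.9 -43.8] [-179.99079204   29.87704754 -173.34962199] [-0.05121244  0.57077801 -0.02727836]
12.7 0 [418. 372. 110.] [ 51.2  14.1 121.1 -43.2  27.1 -15.5] 0.0
12.7 30 [422. 373. 114.] [ 40.3  21.9  99.6  -0.   58.5 -62.4] 0.0
12.7 45 [430. 374. 112.] [ 36.4  29.6  88.6   6.2  75.7 -68.6] 0.0
12.7 60 [442. 377. 118.] [ 33.5  38.1  76.6  10.2  93.6 -71.2] 0.0
12.7 75 [457. 380. 122.] [ 31.3  47.5  64.7  14.  110.7 -71.6] 0.0
12.7 80 [462. 382. 124.] [ 30.8  50.6  60.8  15.4 116.3 -71.2] 0.0
25 0 [423. 358. 110.] [ 45.1  12.1 124.1 -33.4  18.1 -40.3] 0.0
25 30 [426. 360. 114.] [ 39.   21.4 100.3   0.   58.2 -76. ] 0.0
25 45 [434. 363. 112.] [ 37.   29.8  88.2   3.2  76.7 -79.2] 0.0
25 60 [445. 369. 118.] [ 35.5  38.8  75.3   5.2  95.5 -80.4] 0.0
25 75 [458. 375. 122.] [ 34.4  48.6  62.4   7.2 113.5 -80.4] 0.0
25 80 [463. 377. 124.] [ 34.1  51.9  58.    8.  119.5 -80.1] 0.0
35 0 [428. 348. 110.] [ 39.2  11.4 125.2  -8.9  13.6 -77.7] 0.0
35 30 [432. 350. 114.] [ 37.9  21.3 100.6  -0.   58.1 -87.1] 0.0
35 45 [439. 355. 112.] [ 37.5  29.8  88.1   0.7  77.1 -87.8] 0.0
35 60 [448. 362. 118.] [ 37.2  39.   74.8   1.1  96.1 -88. ] 0.0
35 75 [461. 371. 122.] [ 36.9  49.   61.5   1.5 114.5 -88. ] 0.0
35 80 [465. 374. 124.] [ 36.9  52.3  57.    1.7 120.6 -87.9] 0.0
```

Cup is held (56 mm wide, about 2.6 N). I'll retreat it level, then carry it high past the jar.

Call:
apply_moves:
  delta_pos:
    - [-0.04,0,0.03]
    - [-0.12,-0.01,0.06]
    - [-0.24,-0.03,0.1]
    - [-0.38,-0.05,0.14]
    - [-0.52,-0.06,0.17]
    - [-0.66,-0.08,0.2]
    - [-0.77,-0.09,0.25]
    - [-0.85,-0.1,0.32]
    - [-0.9,-0.1,0.4]
    - [-0.95,-0.1,0.5]
  rot:
    - [0,0,0]
    - [0,0,0]
    - [0,0,0]
    - [0,0,0]
    - [0,0,0]
    - [0,0,0]
    - [0,0,0]
    - [0,0,0]
    - [0,0,0]
    - [0,0,0]
  hand: [0.4,0.4,0.4,0.4,0.4,0.4,0.4,0.4,0.4,0.4]

```text
time_s: 23.55
ee_pos: [477.1, 127.4, 95.5]
ee_rot: [-180.0, 29.8, -173.3]
force: [0.3, -0.1, -2.4]
gripper_width: 56.0
gripper_force: 30.0
```

Call:
apply_moves:
  delta_pos:
    - [-0.03,0,0.15]
    - [-0.06,0,0.3]
    - [-0.1,0.02,0.46]
    - [-0.14,0.06,0.6]
    - [-0.18,0.12,0.7]
    - [-0.22,0.22,0.75]
    - [-0.27,0.35,0.75]
    - [-0.32,0.5,0.75]
    - [-0.36,0.65,0.75]
    - [-0.4,0.8,0.75]
  rot:
    - [0,0,0]
    - [0,0,0]
    - [0,0,0]
    - [0,0,0.01]
    - [0,0,0.02]
    - [0,0,0.03]
    - [0,0,0.04]
    - [0,0,0.05]
    - [0,0,0.06]
    - [0,0,0.07]
  hand: [0.4,0.4,0.4,0.4,0.4,0.4,0.4,0.4,0.4,0.4]

```text
time_s: 24.38
ee_pos: [429.9, 223.7, 185.6]
ee_rot: [-180.0, 29.9, -167.3]
force: [1.0, -0.3, -2.5]
gripper_width: 56.2
gripper_force: 30.0
```

Call:
apply_moves:
  delta_pos:
    - [0,0.16,0]
    - [0,0.32,0]
    - [0,0.48,0]
    - [0,0.64,0]
    - [0,0.78,0]
    - [0,0.88,0]
    - [0,0.95,0]
    - [0,0.98,0]
    - [0,1,0]
    - [0,1,0]
  rot:
    - [0,0,0]
    - [0,0,0]
    - [0,0,0]
    - [0,0,0]
    - [0,0,0]
    - [0,0,0]
    - [0,0,0]
    - [0,0,0]
    - [0,0,0]
    - [0,0,0]
  hand: [0.4,0.4,0.4,0.4,0.4,0.4,0.4,0.4,0.4,0.4]

```text
time_s: 25.22
ee_pos: [431.3, 343.5, 185.8]
ee_rot: [-180.0, 29.9, -167.3]
force: [0.0, 0.1, -3.1]
gripper_width: 56.4
gripper_force: 30.0
```

```bash
cat >> kin.py <<'E'
def tcp_for_lip(lip,head,tilt,L0=30):
    R=Rlean(head,L0-tilt); h=np.radians(head);t=np.radians(tilt)
    u=np.array([np.cos(h),np.sin(h),0]);k=np.array([0,0,1.])
    cx=np.cos(t)*u-np.sin(t)*k; cz=np.sin(t)*u+np.cos(t)*k
    return np.array(lip)+(-14-62)*cx+(35-29)*cz+18.8*R[:,2],R
dock=np.array([500.6,390.4,0]);ux=np.array([np.cos(np.radians(12.7)),np.sin(np.radians(12.7)),0])
E
python3 - <<'E'
from kin import *
s=env.state();print(s["qpos"].round(1),s["ee_pos"],s["ee_rot"])
x,R=tcp_for_lip(dock-20*ux+[0,0,85],12.7,30);go(x,R)
E
```

```text
[ 47.3   7.1 116.3 -29.7  34.9 -34.1] [431.30390128 343.52857121 185.84915378] [-179.97459243   29.9233118  -167.30438832]
per call [-0.096, 0.239, -0.637] [-0.076, 0.34, 0.0] rows>= 5.0
```

Call:
apply_moves:
  delta_pos:
    - [-0.01,0.03,-0.05]
    - [-0.02,0.06,-0.12]
    - [-0.03,0.1,-0.2]
    - [-0.045,0.14,-0.28]
    - [-0.06,0.18,-0.37]
    - [-0.075,0.21,-0.46]
    - [-0.085,0.23,-0.54]
    - [-0.095,0.239,-0.6]
    - [-0.096,0.239,-0.637]
    - [-0.096,0.239,-0.637]
  rot:
    - [-0.008,0.037,0]
    - [-0.017,0.075,0]
    - [-0.025,0.113,0]
    - [-0.034,0.15,0]
    - [-0.042,0.188,0]
    - [-0.051,0.226,0]
    - [-0.059,0.264,0]
    - [-0.068,0.302,0]
    - [-0.076,0.34,0]
    - [-0.076,0.34,0]
  hand: [0.4,0.4,0.4,0.4,0.4,0.4,0.4,0.4,0.4,0.4]

```text
time_s: 26.05
ee_pos: [422.1, 372.2, 108.6]
ee_rot: [180.0, -0.0, -167.4]
force: [0.9, -0.2, -3.2]
gripper_width: 55.8
gripper_force: 30.0
```

```bash
python3 - <<'E'
from kin import *
s=env.state();print(s["qpos"].round(1),s["ee_pos"],s["ee_rot"])
# lip now
R=Ro.from_euler('xyz',s["ee_rot"],degrees=True).as_matrix()
x,R=tcp_for_lip(dock-20*ux+[0,0,72],12.7,30);go(x,R)
P0=x;R0=Ro.from_matrix(R)
for tilt,z in((40,70),(50,66),(60,60),(70,56),(80,55)):
    x,R=tcp_for_lip(dock-20*ux+[0,0,z],12.7,tilt);print(tilt);go(x,R,1,None,P0,R0);P0=x;R0=Ro.from_matrix(R)
E
```

```text
[ 40.2  22.2 100.1   0.   57.7 -62.4] [422.09491729 372.16167937 108.57961732] [ 1.79986469e+02 -3.25284931e-02 -1.67435669e+02]
per call [-0.019, 0.0, -0.102] [-0.0, -0.0, 0.002] rows>= 1.0
40
per call [0.042, 0.01, 0.071] [-0.026, 0.114, 0.0] rows>= 2.0
50
per call [0.056, 0.013, 0.046] [-0.026, 0.114, -0.0] rows>= 2.0
60
per call [0.069, 0.016, 0.018] [-0.026, 0.114, 0.0] rows>= 2.0
70
per call [0.079, 0.018, 0.021] [-0.026, 0.114, 0.0] rows>= 2.0
80
per call [0.087, 0.02, 0.031] [-0.026, 0.114, 0.0] rows>= 2.0
```

Call:
apply_moves:
  delta_pos:
    - [0.003,0.001,0]
    - [0.006,0.002,0]
    - [0.009,0.004,-0.005]
    - [0.012,0.005,-0.01]
    - [0.015,0.006,-0.01]
    - [0.018,0.008,-0.014]
    - [0.023,0.01,-0.014]
    - [0.023,0.01,-0.014]
  rot:
    - [-0.004,0.016,0]
    - [-0.007,0.033,0]
    - [-0.011,0.049,0]
    - [-0.015,0.065,0]
    - [-0.019,0.081,0]
    - [-0.022,0.098,0]
    - [-0.026,0.114,0]
    - [-0.026,0.114,0]
  hand: [0.4,0.4,0.4,0.4,0.4,0.4,0.4,0.4]

```text
time_s: 26.72
ee_pos: [423.9, 373.5, 108.0]
ee_rot: [-180.0, -9.9, -167.4]
force: [-0.2, 0.7, -3.1]
gripper_width: 55.6
gripper_force: 30.0
```

Call:
apply_moves:
  delta_pos:
    - [0.007,0.002,0.004]
    - [0.014,0.003,0.009]
    - [0.021,0.005,0.013]
    - [0.028,0.006,0.018]
    - [0.035,0.008,0.022]
    - [0.042,0.01,0.026]
    - [0.049,0.011,0.03]
    - [0.056,0.013,0.034]
    - [0.056,0.013,0.034]
    - [0.056,0.013,0.034]
  rot:
    - [-0.003,0.014,0]
    - [-0.006,0.028,0]
    - [-0.01,0.043,0]
    - [-0.013,0.057,0]
    - [-0.016,0.071,0]
    - [-0.02,0.086,0]
    - [-0.023,0.1,0]
    - [-0.026,0.114,0]
    - [-0.026,0.114,0]
    - [-0.026,0.114,0]
  hand: [0.4,0.4,0.4,0.4,0.4,0.4,0.4,0.4,0.4,0.4]

```text
time_s: 27.55
ee_pos: [429.8, 375.1, 112.2]
ee_rot: [-180.0, -20.0, -167.4]
force: [0.2, -0.0, -1.3]
gripper_width: 55.9
gripper_force: 30.0
```

```bash
python3 - <<'E'
from kin import *
s=env.state();print(s["ee_pos"],s["ee_rot"])
x,R=tcp_for_lip(dock-20*ux+[0,0,66],12.7,50);go(x,R)
for n in("scene","side"):
    p=viewer.grab_frame(n)
    for q in("ball0",):
        print(n,[(round(a["score"],2),np.round(a["position"]).tolist(),at_z(p,a["position"],11).round().tolist()[:2]) for a in spotter.landmark_of(p,q)[:10]])
E
```

```text
[429.76999251 375.13900612 112.20663728] [-179.9669191   -19.97044605 -167.36415798]
per call [0.016, -0.002, -0.015] [0.0, 0.0, 0.001] rows>= 1.0
scene []
side [(0.6, [367.0, 347.0], [476.0, 384.0]), (0.55, [348.0, 343.0], [521.0, 367.0]), (0.43, [360.0, 340.0], [489.0, 357.0]), (0.34, [393.0, 316.0], [395.0, 246.0])]
```

Call:
apply_moves:
  delta_pos:
    - [0.01,0.002,0]
    - [0.02,0.004,0.003]
    - [0.03,0.006,0.006]
    - [0.04,0.008,0.01]
    - [0.05,0.01,0.012]
    - [0.06,0.012,0.015]
    - [0.07,0.014,0.018]
    - [0.077,0.016,0.018]
  rot:
    - [-0.003,0.014,0]
    - [-0.006,0.028,0]
    - [-0.01,0.043,0]
    - [-0.013,0.057,0]
    - [-0.016,0.071,0]
    - [-0.02,0.086,0]
    - [-0.023,0.1,0]
    - [-0.026,0.114,0]
  hand: [0.4,0.4,0.4,0.4,0.4,0.4,0.4,0.4]

```text
time_s: 28.42
ee_pos: [439.3, 377.4, 114.4]
ee_rot: [-180.0, -30.2, -167.3]
force: [0.8, -0.2, 3.2]
gripper_width: 56.1
gripper_force: 30.0
```

Call:
apply_moves:
  delta_pos:
    - [0.016,0.004,0.005]
    - [0.032,0.008,0.01]
    - [0.048,0.011,0.015]
    - [0.064,0.015,0.02]
    - [0.08,0.018,0.025]
    - [0.1,0.023,0.032]
    - [0.12,0.027,0.036]
    - [0.145,0.033,0.045]
    - [0.166,0.038,0.052]
    - [0.166,0.038,0.052]
  rot:
    - [-0.006,0.026,0]
    - [-0.012,0.052,0]
    - [-0.018,0.078,0]
    - [-0.024,0.104,0]
    - [-0.03,0.13,0]
    - [-0.036,0.156,0]
    - [-0.042,0.182,0]
    - [-0.048,0.208,0]
    - [-0.052,0.228,0]
    - [-0.052,0.228,0]
  hand: [0.4,0.4,0.4,0.4,0.4,0.4,0.4,0.4,0.4,0.4]

```text
time_s: 29.25
ee_pos: [459.8, 381.9, 118.8]
ee_rot: [-179.8, -50.3, -167.5]
force: [1.3, 0.7, -1.2]
gripper_width: 55.7
gripper_force: 30.0
```

Call:
apply_moves:
  delta_pos:
    - [0,0,0]
    - [0,0,0]
    - [0,0,0]
    - [0,0,0]
    - [0,0,0]
    - [0,0,0]
  rot:
    - [-0.006,0.03,0]
    - [-0.006,0.03,0]
    - [-0.006,0.03,0]
    - [-0.006,0.03,0]
    - [-0.006,0.03,0]
    - [-0.006,0.03,0]
  hand: [0.4,0.4,0.4,0.4,0.4,0.4]

```text
time_s: 29.75
ee_pos: [458.8, 381.9, 120.6]
ee_rot: [-179.9, -52.8, -167.3]
force: [2.6, 0.9, -2.2]
gripper_width: 56.2
gripper_force: 30.0
```

```bash
python3 - <<'E'
from kin import *
s=env.state();print(s["ee_pos"],s["ee_rot"],s["force"])
x,R=tcp_for_lip(dock-20*ux+[0,0,110],12.7,40);go(x,R)
for n in("scene","side"):
    p=viewer.grab_frame(n)
    print(n,[(round(a["score"],2),np.round(a["position"]).tolist(),at_z(p,a["position"],11).round().tolist()[:2]) for a in spotter.landmark_of(p,"ball0")[:10]])
E
```

```text
[458.82742645 381.94215363 120.60974323] [-179.9460849   -52.77445864 -167.3376605 ] [ 2.60565084  0.86009318 -2.20014246]
per call [-0.283, -0.072, 0.203] [0.11, -0.485, 0.0] rows>= 6.0
scene [(0.61, [225.0, 243.0], [499.0, 422.0])]
side [(0.6, [353.0, 342.0], [509.0, 365.0]), (0.56, [356.0, 342.0], [501.0, 365.0]), (0.52, [367.0, 346.0], [474.0, 377.0]), (0.47, [373.0, 336.0], [457.0, 339.0])]
```

Call:
apply_moves:
  delta_pos:
    - [0.02,0.005,0.04]
    - [0.03,0.007,0.1]
    - [0.04,0.01,0.2]
    - [0.04,0.01,0.35]
    - [0.04,0.01,0.5]
    - [0.04,0.01,0.6]
    - [0.04,0.01,0.6]
    - [0.04,0.01,0.6]
  rot:
    - [0,0,0]
    - [0,0,0]
    - [0,0,0]
    - [0,0,0]
    - [0,0,0]
    - [0,0,0]
    - [0,0,0]
    - [0,0,0]
  hand: [0.4,0.4,0.4,0.4,0.4,0.4,0.4,0.4]

```text
time_s: 30.62
ee_pos: [463.7, 383.2, 193.1]
ee_rot: [-180.0, -52.7, -167.3]
force: [0.5, -1.4, -2.8]
gripper_width: 55.7
gripper_force: 30.0
```

```bash
python3 - <<'E'
from kin import *; import pickle
s=env.state();print(s["ee_pos"],s["ee_rot"],s["force"])
P={}
for n in("scene","side"):
    p=viewer.grab_frame(n);P[n]=p
    print(n,[(round(a["score"],2),np.round(a["position"]).tolist(),at_z(p,a["position"],11).round().tolist()[:2]) for a in spotter.landmark_of(p,"ball0")[:10]])
    for q,z in dict(tray_handle=50,tray_nose=0,tray=0,dock_stop=0).items():
        print(q,[(round(a["score"],2),np.round(a["position"],1).tolist(),at_z(p,a["position"],z).round().tolist()[:2]) for a in spotter.landmark_of(p,q)[:1]])
w=viewer.grab_frame("wrist");pickle.dump((P,w,s),open("w7.pkl","wb"))
print([(round(a["score"],2),np.round(a["position"]).tolist(),at_z(w,a["position"],11,s).round().tolist()[:2]) for a in spotter.landmark_of(w,"ball0")[:10]])
a=cv2.resize(P["side"]["pixels"][310:380,310:410],(400,280),interpolation=cv2.INTER_CUBIC);b=cv2.resize(P["scene"]["pixels"][210:280,180:280],(400,280),interpolation=cv2.INTER_CUBIC)
c=cv2.resize(w["pixels"],(400,300))
c2=np.vstack([np.hstack([a,b]),np.hstack([c,cv2.resize(bird(w,s,410,310,180,160,20,3),(400,300))])])
cv2.imwrite("pics/pour.png",c2[:,:,::-1])
E
```

```text
[463.71543246 383.21024526 193.10885005] [-179.99478902  -52.74891387 -167.29750893] [ 0.46668195 -1.36465922 -2.75353851]
scene []
tray_handle [(0.58, [222.8, 245.1], [457.0, 383.0])]
tray_nose [(0.69, [242.6, 241.2], [547.0, 395.0])]
tray [(0.7, [243.1, 242.2], [544.0, 390.0])]
dock_stop [(0.96, [244.6, 241.8], [548.0, 388.0])]
side [(0.51, [358.0, 342.0], [496.0, 365.0]), (0.39, [348.0, 346.0], [520.0, 378.0]), (0.37, [369.0, 345.0], [470.0, 376.0]), (0.25, [316.0, 299.0], [600.0, 167.0])]
tray_handle [(0.64, [375.5, 336.5], [457.0, 394.0])]
tray_nose [(0.7, [366.2, 349.3], [476.0, 378.0])]
tray [(0.81, [354.9, 354.6], [505.0, 399.0])]
dock_stop [(0.72, [370.2, 309.2], [452.0, 200.0])]
[]
```

No picture views are left, so from here I check with numbers only.

```bash
python3 - <<'E'
from kin import *; import pickle
P,w,s=pickle.load(open("w7.pkl","rb"))
d=cv2.imread("pics/dock.png")[:,:,::-1]
for n,top,(r0,c0),boxes in(("side",0,(320,310),dict(handle=(3,33,60,74),rail=(5,28,24,56))),("scene",300,(220,180),dict(handle=(16,36,38,52),stop=(6,22,45,62),clip=(28,40,65,75)))):
    old=cv2.resize(d[top:top+300],(100,60),interpolation=cv2.INTER_AREA)
    new=P[n]["pixels"][r0-10:r0+70,c0-10:c0+110]
    for k,(a,b,c,e) in boxes.items():
        o5=cv2.resize(np.ascontiguousarray(old[a:b,c:e]),None,fx=5,fy=5,interpolation=cv2.INTER_CUBIC);n5=cv2.resize(np.ascontiguousarray(new),None,fx=5,fy=5,interpolation=cv2.INTER_CUBIC)
        m=cv2.matchTemplate(n5,o5,cv2.TM_CCOEFF_NORMED);_,v,_,l=cv2.minMaxLoc(m);print(n,k,round(v,3),"shift px",l[0]/5-10-c,l[1]/5-10-a)
E
```

```text
side handle 0.991 shift px 0.20000000000000284 0.0
side rail 0.92 shift px 0.0 0.0
scene handle 0.959 shift px 0.0 0.0
scene stop 0.979 shift px 0.0 0.0
scene clip 0.997 shift px 0.0 0.0
```

Call:
apply_moves:
  delta_pos:
    - [0.1,0.02,0.05]
    - [0.25,0.05,0.1]
    - [0.4,0.08,0.15]
    - [0.55,0.11,0.2]
    - [0.7,0.15,0.2]
    - [0.8,0.17,0.2]
    - [0.85,0.18,0.2]
    - [0.85,0.18,0.2]
    - [0.85,0.18,0.2]
    - [0.85,0.18,0.2]
  rot:
    - [0.017,-0.075,0]
    - [0.034,-0.15,0]
    - [0.051,-0.225,0]
    - [0.068,-0.3,0]
    - [0.085,-0.375,0]
    - [0.102,-0.45,0]
    - [0.119,-0.525,0]
    - [0.135,-0.598,0]
    - [0.135,-0.598,0]
    - [0.135,-0.598,0]
  hand: [0.4,0.4,0.4,0.4,0.4,0.4,0.4,0.4,0.4,0.4]

```text
time_s: 32.15
ee_pos: [563.7, 404.3, 217.4]
ee_rot: [-180.0, -0.4, -167.3]
force: [0.8, 0.7, -1.0]
gripper_width: 55.9
gripper_force: 30.0
```

```bash
python3 - <<'E'
from kin import *; import pickle
s=env.state();print(s["ee_pos"],s["ee_rot"],s["qpos"].round(1))
w=viewer.grab_frame("wrist");pickle.dump((w,s),open("w8.pkl","wb"))
F=[env.state()["force"]]
for q in("ball0","tray","tray_nose","tray_handle","dock_stop"):
  r=spotter.landmark_of(w,q);F.append(env.state()["force"])
  for a in r[:10]:
    X=at_z(w,a["position"],dict(tray_handle=50,ball0=11).get(q,0),s);e=X-dock
    print(q,round(a["score"],2),np.round(a["position"]).tolist(),X.round()[:2],"dock",round(e@ux,1),round(-e[0]*ux[1]+e[1]*ux[0],1))
print(np.mean(F,0))
# circle search on bird view at ball top-ish height
im=bird(w,s,430,330,120,130,11,6);g=cv2.cvtColor(im,cv2.COLOR_RGB2GRAY);g=cv2.medianBlur(g,5)
c=cv2.HoughCircles(g,cv2.HOUGH_GRADIENT,1,60,param1=80,param2=14,minRadius=38,maxRadius=60)
if c is not None:
  for x,y,r in c[0]:
    X=np.array([560-y/6,450-x/6,0]);e=X-dock;print("circ",X[:2].round(),round(r/6,1),"dock",round(e@ux,1),round(-e[0]*ux[1]+e[1]*ux[0],1))
E
```

```text
[563.71010594 404.29783362 217.35833574] [-179.98635533   -0.35123089 -167.26380545] [ 34.6  29.4  71.4   0.1  79.5 -68.1]
ball0 0.77 [336.0, 153.0] [504. 402.] dock 6.1 10.9
ball0 0.75 [304.0, 140.0] [497. 368.] dock -7.9 -21.0
ball0 0.71 [345.0, 140.0] [489. 409.] dock -7.3 20.7
ball0 0.71 [318.0, 160.0] [515. 386.] dock 13.2 -7.0
ball0 0.67 [317.0, 141.0] [496. 382.] dock -6.7 -7.5
ball0 0.64 [305.0, 155.0] [513. 372.] dock 7.7 -20.3
ball0 0.63 [334.0, 168.0] [519. 404.] dock 21.5 9.3
ball0 0.48 [312.0, 119.0] [475. 372.] dock -29.1 -12.4
tray 0.58 [324.0, 148.0] [502. 389.] dock 1.1 -1.2
tray 0.26 [328.0, 364.0] [755. 453.] dock 262.0 4.7
tray_nose 0.85 [322.0, 192.0] [547. 399.] dock 47.4 -2.4
tray_handle 0.86 [326.0, 105.0] [461. 383.] dock -40.3 1.2
dock_stop 0.9 [328.0, 190.0] [544. 404.] dock 45.3 3.8
[ 0.16561077  0.22338062 -1.71418521]
circ [463. 366.] 7.7 dock -42.0 -15.8
circ [495. 367.] 9.2 dock -11.1 -21.7
circ [452. 406.] 9.9 dock -43.8 26.1
circ [533. 421.] 7.0 dock 38.4 22.6
```

All eight balls are detected inside the tray, and the tray is still home (nose at 47 mm, handle at -40 mm). Now I take the cup back.

Call:
apply_moves:
  delta_pos:
    - [-0.1,-0.02,0.02]
    - [-0.3,-0.05,0.02]
    - [-0.55,-0.1,0.02]
    - [-0.8,-0.2,0.02]
    - [-1,-0.4,0.02]
    - [-1,-0.65,0.02]
    - [-1,-0.85,0.02]
    - [-1,-1,0.02]
  rot:
    - [0.013,-0.057,0]
    - [0.026,-0.113,0]
    - [0.039,-0.17,0]
    - [0.052,-0.227,0]
    - [0.065,-0.283,0]
    - [0.077,-0.34,0]
    - [0.077,-0.34,0]
    - [0.077,-0.34,0]
  hand: [0.4,0.4,0.4,0.4,0.4,0.4,0.4,0.4]

```text
time_s: 33.12
ee_pos: [443.3, 282.4, 217.6]
ee_rot: [-179.9, 29.6, -167.2]
force: [0.5, 0.0, -2.0]
gripper_width: 56.1
gripper_force: 30.0
```

Call:
apply_moves:
  delta_pos:
    - [0,-0.3,0]
    - [0,-0.6,0]
    - [0.05,-0.9,0]
    - [0.1,-1,0]
    - [0.1,-1,0]
    - [0.1,-1,0]
  rot:
    - [0,0,-0.02]
    - [0,0,-0.04]
    - [0,0,-0.07]
    - [0,0,-0.07]
    - [0,0,-0.07]
    - [0,0,-0.07]
  hand: [0.4,0.4,0.4,0.4,0.4,0.4]

```text
time_s: 33.62
ee_pos: [458.4, 164.2, 219.1]
ee_rot: [179.9, 29.8, -173.5]
force: [-0.2, 0.2, -0.6]
gripper_width: 55.4
gripper_force: 30.0
```

```bash
python3 - <<'E'
from kin import *
s=env.state();print(s["ee_pos"],s["ee_rot"],s["qpos"].round(1))
R=Ro.from_euler('xyz',s["ee_rot"],degrees=True).as_matrix()
h=Rlean(0,30).T  # cup frame axes in tool at nominal: cup axes = world axes at heading 0
C=R@h; g=np.array(s["ee_pos"])-18.8*R[:,2]
for n in("scene","side"):
    p=viewer.grab_frame(n)
    for q,c in dict(cup_lip=(62,0,29),pour_cup=(0,0,0),cup_grip=(-8,0,38)).items():
        X=g+C@(np.array(c)-[-14,0,35]); v=p["R"]@X+p["t"]; u=p["camera_matrix"]@v/v[2]
        print(n,q,"exp",u[:2].round(1),[(round(a["score"],2),np.round(a["position"],1).tolist()) for a in spotter.landmark_of(p,q)[:4]])
go(np.array([594.3,140,29.7])+[-115,-13.5,66],Rlean(6.7,30))
E
```

```text
[458.37867653 164.17371139 219.13277456] [ 179.92417412   29.77667746 -173.53548484] [ 24.3  -2.7 121.2 -15.7  33.9 -61.3]
scene cup_lip exp [289.3 209.9] [(0.62, [274.0, 229.2])]
scene pour_cup exp [276.7 231. ] [(0.56, [279.3, 232.7]), (0.56, [294.5, 229.4])]
scene cup_grip exp [274.1 220.8] [(0.76, [294.2, 219.5]), (0.48, [271.9, 220.9])]
side cup_lip exp [345.7 228.8] [(0.94, [348.8, 227.6]), (0.91, [272.7, 358.3]), (0.71, [303.3, 325.0])]
side pour_cup exp [368.7 237.7] [(0.95, [278.6, 333.9]), (0.73, [287.1, 376.9])]
side cup_grip exp [372.4 224.5] [(0.86, [372.2, 224.8]), (0.66, [278.3, 322.2]), (0.57, [295.0, 368.9])]
per call [0.182, -0.324, -1.025] [0.0, -0.003, -0.001] rows>= 4.0
```

Call:
apply_moves:
  delta_pos:
    - [0.03,-0.08,-0.15]
    - [0.06,-0.16,-0.35]
    - [0.1,-0.25,-0.55]
    - [0.15,-0.32,-0.75]
    - [0.18,-0.325,-0.9]
    - [0.18,-0.325,-1]
    - [0.18,-0.325,-1]
    - [0.18,-0.325,-1]
  rot:
    - [0,0,0]
    - [0,0,0]
    - [0,0,0]
    - [0,0,0]
    - [0,0,0]
    - [0,0,0]
    - [0,0,0]
    - [0,0,0]
  hand: [0.4,0.4,0.4,0.4,0.4,0.4,0.4,0.4]

```text
time_s: 34.68
ee_pos: [479.0, 125.9, 98.4]
ee_rot: [180.0, 29.7, -173.3]
force: [0.4, 0.1, -0.8]
gripper_width: 55.8
gripper_force: 30.0
```

Call:
apply_moves:
  delta_pos:
    - [0.05,0.005,-0.1]
    - [0.1,0.01,-0.2]
    - [0.18,0.02,-0.28]
    - [0.29,0.033,-0.33]
    - [0.43,0.05,-0.37]
    - [0.57,0.066,-0.41]
    - [0.71,0.083,-0.45]
    - [0.83,0.097,-0.48]
    - [0.95,0.11,-0.5]
    - [0.95,0.11,-0.5]
  rot:
    - [0,0,0]
    - [0,0,0]
    - [0,0,0]
    - [0,0,0]
    - [0,0,0]
    - [0,0,0]
    - [0,0,0]
    - [0,0,0]
    - [0,0,0]
    - [0,0,0]
  hand: [0.4,0.4,0.4,0.4,0.4,0.4,0.4,0.4,0.4,0.4]

```text
time_s: 35.52
ee_pos: [597.3, 140.3, 41.0]
ee_rot: [179.9, 30.1, -173.4]
force: [0.9, -0.2, -1.1]
gripper_width: 56.2
gripper_force: 30.0
```

```bash
python3 - <<'E'
from kin import *
s=env.state();print(s["ee_pos"],s["ee_rot"],s["qpos"].round(1))
go([594.5,140.3,30],Rlean(6.7,30))
E
```

```text
[597.26822226 140.3247081   40.9730753 ] [ 179.86807032   30.13174759 -173.37041624] [ 14.1  22.6 122.3 -35.    6.3 -48.7]
per call [-0.023, -0.0, -0.091] [-0.001, 0.001, 0.0] rows>= 1.0
```

Call:
apply_moves:
  delta_pos:
    - [-0.02,0,-0.03]
    - [-0.02,0,-0.06]
    - [-0.02,0,-0.08]
    - [-0.02,0,-0.09]
    - [-0.02,0,-0.09]
  rot:
    - [0,0,0]
    - [0,0,0]
    - [0,0,0]
    - [0,0,0]
    - [0,0,0]
  hand: [0.4,0.4,0.4,0.4,0.4]

```text
time_s: 35.93
ee_pos: [590.7, 139.2, 29.2]
ee_rot: [180.0, 29.9, -173.3]
force: [-0.8, 0.5, -1.7]
gripper_width: 55.6
gripper_force: 30.0
```

Call:
apply_moves:
  delta_pos:
    - [0,0,-0.006]
    - [0,0,-0.006]
    - [0,0,-0.006]
  rot:
    - [0,0,0]
    - [0,0,0]
    - [0,0,0]
  hand: [0.4,0.4,0.4]

```text
time_s: 36.18
ee_pos: [591.2, 139.3, 29.1]
ee_rot: [179.9, 30.0, -173.3]
force: [-3.7, 0.1, 5.2]
gripper_width: 55.7
gripper_force: 30.0
```

Call:
apply_moves:
  delta_pos:
    - [0,0,0]
    - [0,0,0]
    - [0,0,0]
    - [0,0,0]
    - [0,0,0]
    - [0,0,0]
    - [0,0,0]
  rot:
    - [0,0,0]
    - [0,0,0]
    - [0,0,0]
    - [0,0,0]
    - [0,0,0]
    - [0,0,0]
    - [0,0,0]
  hand: [0.65,0.8,1,1,1,1,1]

```text
time_s: 36.77
ee_pos: [590.8, 138.9, 27.2]
ee_rot: [180.0, 29.8, -173.3]
force: [-0.5, -0.2, 0.2]
gripper_width: 91.3
gripper_force: 0.0
```

Call:
apply_moves:
  delta_pos:
    - [-0.03,-0.003,0.05]
    - [-0.08,-0.01,0.14]
    - [-0.16,-0.02,0.28]
    - [-0.25,-0.03,0.43]
    - [-0.35,-0.04,0.6]
    - [-0.45,-0.055,0.78]
    - [-0.5,-0.06,0.87]
    - [-0.55,-0.066,0.95]
    - [-0.55,-0.066,0.95]
  rot:
    - [0,0,0]
    - [0,0,0]
    - [0,0,0]
    - [0,0,0]
    - [0,0,0]
    - [0,0,0]
    - [0,0,0]
    - [0,0,0]
    - [0,0,0]
  hand: [1,1,1,1,1,1,1,1,1]

```text
time_s: 37.52
ee_pos: [524.9, 131.1, 143.5]
ee_rot: [179.9, 30.0, -173.4]
force: [-0.4, 0.3, -0.7]
gripper_width: 90.7
gripper_force: 0.0
```

```bash
python3 - <<'E'
from kin import *; import pickle
s=env.state();print(s["ee_pos"],s["force"])
w=viewer.grab_frame("wrist");w6,s6=pickle.load(open("w6.pkl","rb"))
for q,z in dict(pour_cup=10,cup_grip=48,dispenser=0).items():
    print(q,[(round(a["score"],2),np.round(a["position"]).tolist(),at_z(w,a["position"],z,s).round().tolist()[:2]) for a in spotter.landmark_of(w,q)[:2]])
# rectified cup rear wall: compare with pre-grasp rectified view at rim and base heights
for z in(68,10):
    A=bird(w6,s6,555,95,90,40,z,5);B=bird(w,s,545,85,110,60,z,5)
    m=cv2.matchTemplate(B,A,cv2.TM_CCOEFF_NORMED);_,v,_,l=cv2.minMaxLoc(m)
    print(z,round(v,3),"dx",(50-l[1])/5,"dy",(50-l[0])/5)
for n in("scene","side"):
    p=viewer.grab_frame(n)
    for q,z in dict(tray_handle=50,tray=0,pour_cup=10,stain_jar=0).items():
        print(n,q,[(round(a["score"],2),np.round(a["position"]).tolist(),at_z(p,a["position"],z).round().tolist()[:2]) for a in spotter.landmark_of(p,q)[:2]])
E
```

```text
[524.85219511 131.09025329 143.49658107] [-0.3766817   0.29355014 -0.7136152 ]
pour_cup [(0.95, [578.0, 269.0], [643.0, 464.0]), (0.84, [458.0, 283.0], [679.0, 303.0])]
cup_grip [(0.83, [593.0, 290.0], [637.0, 467.0]), (0.64, [325.0, 240.0], [586.0, 139.0])]
dispenser []
68 0.838 dx -2.2 dy 0.8
10 0.975 dx -1.6 dy -0.8
scene tray_handle [(0.95, [222.0, 245.0], [457.0, 385.0])]
scene tray [(0.85, [232.0, 254.0], [483.0, 380.0]), (0.72, [347.0, 322.0], [464.0, -61.0])]
scene pour_cup [(0.88, [316.0, 264.0], [590.0, 136.0]), (0.68, [246.0, 216.0], [644.0, 472.0])]
scene stain_jar [(0.8, [263.0, 280.0], [452.0, 222.0])]
side tray_handle [(0.59, [372.0, 335.0], [465.0, 387.0]), (0.45, [334.0, 356.0], [557.0, 467.0])]
side tray [(0.88, [356.0, 355.0], [503.0, 399.0])]
side pour_cup [(0.95, [317.0, 297.0], [598.0, 155.0]), (0.8, [281.0, 337.0], [686.0, 343.0])]
side stain_jar [(0.62, [371.0, 314.0], [451.0, 225.0])]
```

The cup stands upright about 2 mm from where it started, the tray and jar haven't moved, and the hand is clear. I'll hand the job in.

```bash
python3 -c "
from workcell import env
print(env.job_done())"
```

```text
the job is handed in; nothing more can be done
None
```

The job is handed in at about 38 s of the 72 s limit; no verdict came back. My last measurements had the tray home in the dock slotted end first, all eight balls in it, and the empty cup upright on the dispenser's base about 2 mm from where it started. The jar had not moved; I did not re-measure the petri dish, timer and memory stick at the end, and the cup briefly touched something with about 4.5 N during the pour, after which the tray measured unmoved.

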